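Load and lock the roller-sleeve carrier of a dough sheeter

TASK

Get the sleeve carrier of the dough sheeter loaded and locked. Move the iron pot stand off the white plastic mat, which is the mallet's place, and stand it centred on the cork pad; and slide every metal roller sleeve standing on the bench over a shaft of the carrier, one to a shaft, right down until it sits on the deck. When all sleeves are on, knock the carrier's sprung lock pin fully down with the rubber mallet (not with the gripper), then stand the mallet on its head with the whole head on the mat, let go, and leave the other things on the bench where they are.

Things in the scene. Friction and masses are not known exactly. Their poses are not given: they have to be found in the camera images.
- sleeve0: one of up to four identical plain aluminium roller sleeves (thick-walled open tubes), 56 mm outer diameter, 32 mm bore, 60 mm tall, about 150 g, standing upright on the bench (three or four are present; None if absent). Origin: centre of its underside; z up along the bore.
- sleeve1: one of up to four identical plain aluminium roller sleeves (thick-walled open tubes), 56 mm outer diameter, 32 mm bore, 60 mm tall, about 150 g, standing upright on the bench (three or four are present; None if absent). Origin: centre of its underside; z up along the bore.
- sleeve2: one of up to four identical plain aluminium roller sleeves (thick-walled open tubes), 56 mm outer diameter, 32 mm bore, 60 mm tall, about 150 g, standing upright on the bench (three or four are present; None if absent). Origin: centre of its underside; z up along the bore.
- sleeve3: one of up to four identical plain aluminium roller sleeves (thick-walled open tubes), 56 mm outer diameter, 32 mm bore, 60 mm tall, about 150 g, standing upright on the bench (three or four are present; None if absent). Origin: centre of its underside; z up along the bore.
- carrier: wooden carrier fixed to the bench: deck 90 x 350 mm, 20 mm thick, with four steel shafts in a row along its y axis (at y = -135, -45, 45, 135 mm) and a small tab at the middle of its -x side (the side facing the robot) bearing a dark steel boss, 40 mm diameter, 25 mm tall, with the lock pin. Origin: on the bench under the middle of the row; z up.
- shaft0 (a point): foot of shaft 0 of the carrier, on its axis at the deck's top (20 mm above the bench); z up. Each shaft is steel, 28 mm diameter, 66 mm tall, its top 8 mm tapered to 18 mm; a seated sleeve's origin coincides with this point.
- shaft1 (a point): foot of shaft 1 of the carrier, on its axis at the deck's top (20 mm above the bench); z up. Each shaft is steel, 28 mm diameter, 66 mm tall, its top 8 mm tapered to 18 mm; a seated sleeve's origin coincides with this point.
- shaft2 (a point): foot of shaft 2 of the carrier, on its axis at the deck's top (20 mm above the bench); z up. Each shaft is steel, 28 mm diameter, 66 mm tall, its top 8 mm tapered to 18 mm; a seated sleeve's origin coincides with this point.
- shaft3 (a point): foot of shaft 3 of the carrier, on its axis at the deck's top (20 mm above the bench); z up. Each shaft is steel, 28 mm diameter, 66 mm tall, its top 8 mm tapered to 18 mm; a seated sleeve's origin coincides with this point.
- lock_pin: sprung steel lock pin in the carrier's boss, 65 mm in front (-x) of the row's middle, with a round flat cap 26 mm wide. Origin: centre of the cap's flat top, about 70 mm above the bench when up (25 mm above the boss); it is driven 20 mm straight down, to 50 mm above the bench, needs about 7 to 10 N and stays down.
- mallet: mallet with a black rubber cylindrical head, 60 mm diameter, 75 mm tall, standing on its flat striking face on the bench, its wooden handle level: 22 mm wide, 28 mm high, axis 40 mm above the face, from 28 to 152 mm along -x. About 300 g, centre of mass about 13 mm along -x. Origin: centre of the lower striking face; z up through the head.
- mat: white plastic mat fixed flat on the bench, 170 mm (its x) by 150 mm (its y), 5 mm thick: the mallet's place. Origin: centre of its underside.
- bowl: white bowl, 124 mm wide, 50 mm tall; leave alone. Origin: centre of its underside.
- mug: blue mug, 76 mm wide, 85 mm tall; leave alone. Origin: centre of its underside.
- jar: amber glass jar, 72 mm wide, 85 mm tall; leave alone. Origin: centre of its underside.
- trivet: round black iron pot stand on four short legs, 134 mm wide, 35 mm tall, about 350 g, with one flat straight bar across its middle to lift it by (14 mm wide, 12 mm high, its axis 26 mm above the feet, along the stand's x). It starts on the mat. Origin: centre, at the level of the feet.
- cork_pad: round cork pad fixed flat on the bench, 138 mm diameter, 5 mm thick: the pot stand's place. Origin: centre of its underside.
- spoon: spoon about 190 mm long lying on the bench; leave alone. Origin: centre of its underside.
- spatula: spatula about 210 mm long lying on the bench; leave alone. Origin: centre of its underside.
- pastry_brush: pastry brush lying on the bench; leave alone. Origin: centre of its underside.
Things that resemble listed ones, but are neither listed nor needed, are in the scene too. Of the things that look like the trivet, the larger one is meant.

How it is judged:
By the outcome, as a careful person would: the job done as asked, in the order asked, and still so for the second after the job is handed in, with the robot touching nothing.
Of sleeve0, sleeve1, sleeve2, sleeve3 only 3 to 4 are there at a start; the rules pass over those that are not, and their reading is None.
At some moment in a run one of sleeve0, sleeve1, sleeve2, sleeve3 may be knocked a few centimetres aside while the robot is not near it.
It also fails if it takes over 192 s, if anything falls off the work surface, if the arm or the gripper's body presses on something with over 40 N, if the wrist force passes 120 N, or if a joint passes its speed limit or range.

ROBOT

A 6-joint arm with a two-finger parallel gripper is mounted at the origin on the work surface. World frame = base frame: x ahead of the robot, y to its left, z up, the work surface at z = 0. Lengths are in mm, angles in rad, forces in N, time in s.
With the tool pointing down it reaches from about 375 to 900 mm from the base axis. Payload 3.1 kg.
Tool frame: the origin (TCP) lies midway between the tips of the shut fingers; the grasp point (between the pads) lies 19 mm behind it (manip.pinch_z is the distance from the TCP to the grasp point, in mm); y points along the fingers, z is the direction in which the jaws open and shut, and the axes are right-handed (so a half turn about y gives the same grasp; the last joint's range is limited). The gripper opens to 87 mm and grips with 3 to 60 N. Pads are 19 mm wide; open, the fingers measure 117 mm over their backs; the gripper's body (75 mm by 190 mm) begins 51 mm behind the grasp point.
Start: joints at [1.04, 0.527, 1.433, -0, 1.181, -0.178], TCP at [215.326, 586.712, 222.548] pointing down, gripper open.
Joint ranges: [-3.08, 3.08], [-0.75, 2.2], [0.22, 2.44], [-1.43, 4.57], [0, 2.65], [-2.85, 2.85]. Speed limits (rad/s): [2.79, 2.79, 3.14, 3.14, 3.14, 3.14].

INTERFACE

Orientations are given as a rotation vector (axis times angle).
In Python, from rig import monitor, optics, sign_off, manip gives the robot as it stands. The module is installed in compiled form; this text tells all that it offers.
- The arm moves only by the shell command python3 -m crank 'ROWS' [FORCE]. ROWS is JSON, a list of rows, each an object of numbers: "gripper": the gripper's target within -1 to 1 (fully open at 1, half-way at 0, shut at -1); "x", "y", "z": the shift along the tool's x, y, z in mm; "spin": the turn about the tool's y in degrees. In form: [{"gripper": .., "x": .., "y": .., "z": .., "spin": ..}, ...]. A call has 1 to 10 rows; each row is the pose to reach, as a shift and turn from the pose commanded when the call began, along the tool's axes at that moment; what a row does not reach only later rows make up. A row lasts 1/10 s, in which the tool goes at most 50 mm and 8.59 degrees, less where a joint would pass 70% of its speed; a pose out of reach is approached as far as the arm can. A call with a gripper value outside its range is refused whole. The fingers move at their own pace and stop on an object; FORCE is the grip in N (left out, the last holds). Time passes only in rows, so rows that repeat a pose let the fingers close. It gives the time, the measured TCP pose, the force and the opening at its end, in the units of the state.
- monitor.sense(): the state, without advancing time (a new reading comes with each control period).
- optics.read_camera(name): name is "side" or "top"; returns a dict with "pixels" (384x512x3 uint8, blue, green, red), "intrinsics" (3x3 intrinsics, pixels), "R" (3x3) and "t" (3): a world point X has camera coordinates R X + t. Camera axes: x right, y down, z forward; pixel columns grow to the right and rows downward; lengths in mm; the calibration is good to about 2 mm. A picture is of the moment at which its call begins. There is no depth.
- sign_off(): hands the job in, once; it reports no verdict.
The state is a dict: "time_s": time; "qpos": joint angles; "qd": joint speeds; "tau": joint torques, N m; "position": TCP position; "ee_rot": TCP orientation; "ft_force": force on the tool from outside, world axes, zero at the start; "torque": the same for the moment, N m; "width": finger opening in mm.
Only numpy, scipy, OpenCV 4.12 (cv2) and the standard library are available. Lean on these libraries where they do the work, as an engineer would, in place of code of your own. Each camera call takes 0.05 s, during which the arm holds its last target.

## Working session

There is one attempt and no reset: what is moved stays moved. The work goes in short steps, Python scripts to look and compute and a shell command to move; the robot and the scene stay as the last step left them, time stands still between calls to the robot, and variables do not carry over. Pictures are saved under pics/ and viewed, and the job is handed in when it is done.

```bash
mkdir -p pics
python3 - <<'E'
from rig import monitor, optics, manip
import cv2
s=monitor.sense(); print(s); print(manip.pinch_z)
for n in("side","top"):
    c=optics.read_camera(n); cv2.imwrite(f"pics/{n}0.png",c["pixels"]); print(n,c["intrinsics"],c["R"],c["t"])
E
```

```text
{'time_s': 0.0, 'qpos': array([ 1.04051531e+00,  5.28490327e-01,  1.43392819e+00, -2.76988149e-05,
        1.18137488e+00, -1.78499195e-01]), 'qd': array([-5.19105610e-04, -8.80349048e-04, -8.31813013e-05, -2.49474231e-04,
        2.48250804e-03, -1.15641712e-03]), 'tau': array([-6.27105401e-04, -4.40033412e+01, -1.76594996e+01,  6.31288067e-02,
        5.82902832e-02, -1.59876358e-04]), 'position': array([214.95371274, 586.08027855, 221.54855487]), 'ee_rot': array([-1.55519233,  0.27668495, -0.27551781]), 'ft_force': array([0.45067871, 0.6678484 , 0.20711374]), 'torque': array([ 0.01198137, -0.00140138,  0.00281153]), 'width': 87.26037413639435}
18.700000000000003
side [[347.08328735   0.         258.07271472]
 [  0.         347.08328735 186.5954316 ]
 [  0.           0.           1.        ]] [[-0.98836983 -0.15183474  0.00844323]
 [-0.11960565  0.74188556 -0.65977292]
 [ 0.09391254 -0.65310951 -0.7514176 ]] [530.69524298  96.30052057 985.64465808]
top [[402.0480417    0.         247.6907901 ]
 [  0.         402.0480417  193.57580883]
 [  0.           0.           1.        ]] [[-0.00752459 -0.99997117  0.00101651]
 [-0.99356623  0.00736151 -0.11301305]
 [ 0.11300231 -0.00186034 -0.99359298]] [  11.08441441  540.50533328 1288.21702282]
```

View pics/top0.png

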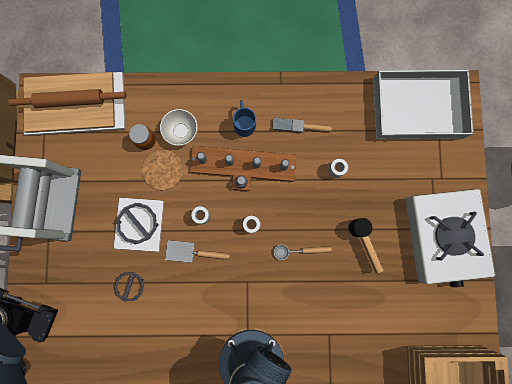

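View pics/side0.png

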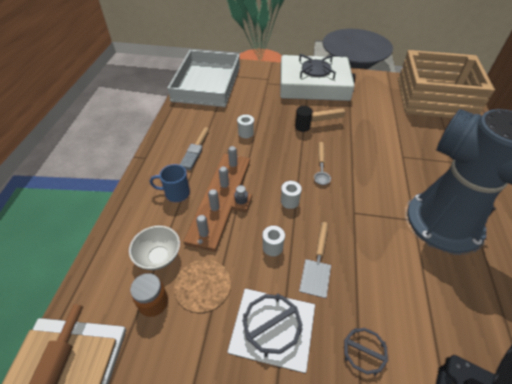

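```bash
cat > h.py <<'E'
from rig import monitor, optics, manip
import cv2, numpy as np
from scipy.spatial.transform import Rotation as Rot
np.set_printoptions(precision=2,suppress=True)
def cam(n): return optics.read_camera(n)
def ray(c,uv,z):
    d=c["R"].T@np.linalg.inv(c["intrinsics"])@np.array([uv[0],uv[1],1.]); o=-c["R"].T@c["t"]
    return (o+d*(z-o[2])/d[2])
def proj(c,X):
    p=c["intrinsics"]@(c["R"]@np.asarray(X,float)+c["t"]); return p[:2]/p[2]
def tri(c1,p1,c2,p2):
    P=[c["intrinsics"]@np.c_[c["R"],c["t"]] for c in(c1,c2)]
    X=cv2.triangulatePoints(P[0],P[1],np.float64(p1).reshape(2,1),np.float64(p2).reshape(2,1)); return (X[:3]/X[3]).ravel()
def crop(c,x0,y0,w,h,k,fn):
    im=c["pixels"][y0:y0+h,x0:x0+w]; cv2.imwrite("pics/"+fn,cv2.resize(im,None,fx=k,fy=k,interpolation=cv2.INTER_CUBIC))
def pose():
    s=monitor.sense(); return s,Rot.from_rotvec(s["ee_rot"]).as_matrix()
def to(target,yaw=None):
    "world target of TCP -> shift in tool axes now"
    s,R=pose(); d=R.T@(np.array(target)-s["position"]); 
    print("t",s["time_s"],"tcp",s["position"],"jaw dir",R[:,2],"shift",d,"w",s["width"],"F",s["ft_force"]); return d
E
python3 - <<'E'
from h import *
s,R=pose();print(R)
t=cam("top");sd=cam("side")
crop(t,100,80,260,190,3,"tc1.png")
crop(sd,110,90,240,180,3.3,"sc1.png")
crop(sd,110,220,300,164,2.6,"sc2.png")
for n,p,z in [("s",(200,215),60),("s",(251,225),60),("s",(339,167),60),("mat",(138,224),5),("triv",(137,223),30),("cork",(163,169),5),("mal",(360,228),75),("pin",(241,181),70),("sh0",(202,156),86),("sh3",(285,163),86)]: print(n,ray(t,p,z))
E
```

```text
[[ 0.94 -0.    0.34]
 [-0.34 -0.    0.94]
 [-0.   -1.   -0.  ]]
s [469.64 159.61  60.  ]
s [436.63  -2.66  60.  ]
s [ 621.49 -288.64   60.  ]
mat [444.68 371.38   5.  ]
triv [446.96 367.94  30.  ]
cork [628.88 291.54   5.  ]
mal [ 424.14 -344.65   75.  ]
pin [576.67  28.18  70.  ]
sh0 [655.42 151.32  86.  ]
sh3 [ 630.93 -111.83   86.  ]
```

View pics/tc1.png

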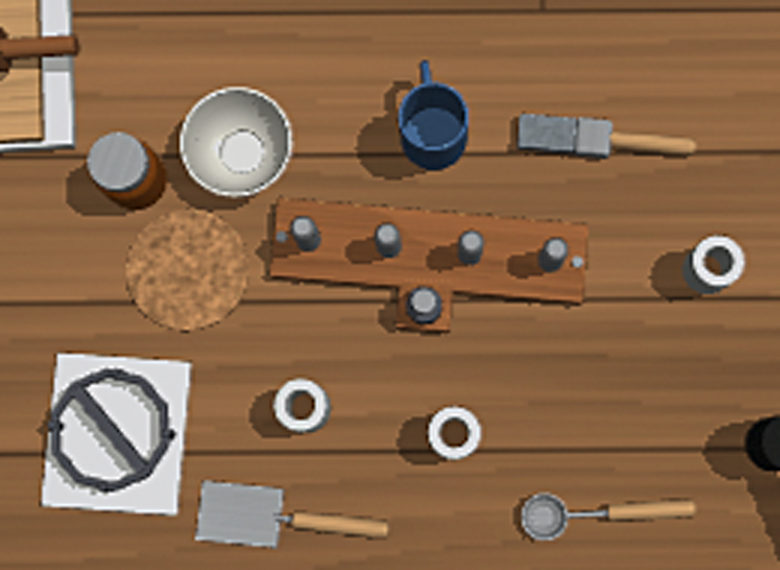

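View pics/sc1.png

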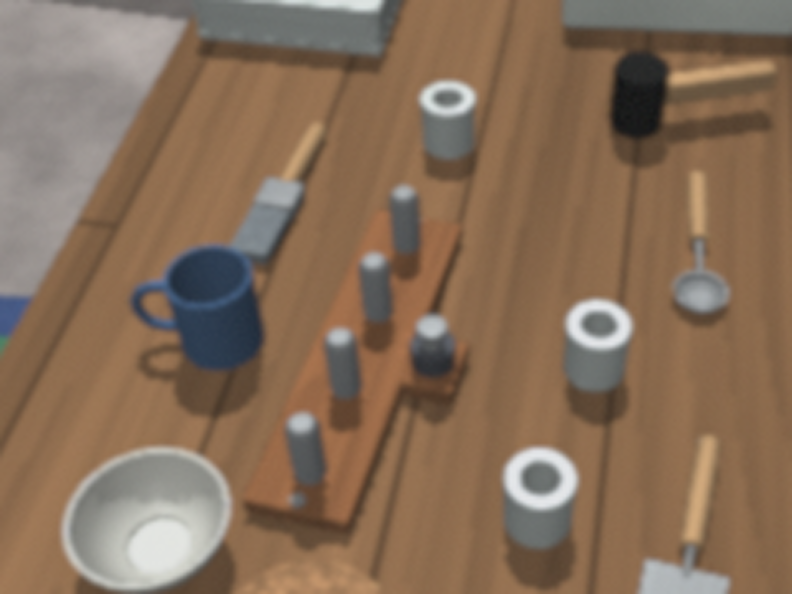

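View pics/sc2.png

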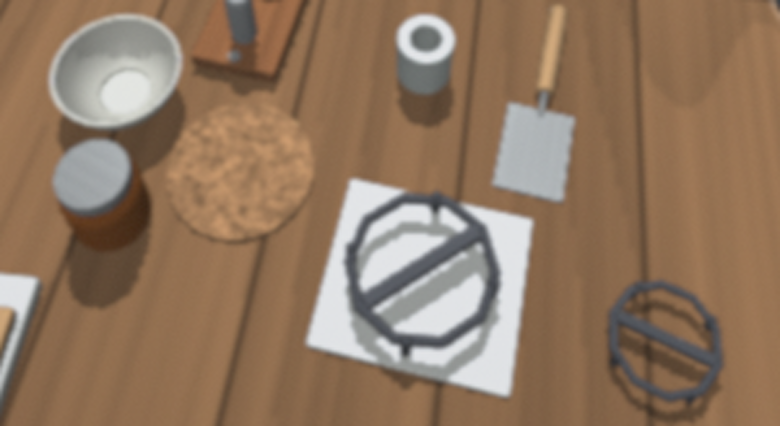

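```bash
cat >> h.py <<'E'
def comps(mask,amin,amax):
    n,l,st,ce=cv2.connectedComponentsWithStats(mask.astype(np.uint8))
    return [(st[i],ce[i],l==i) for i in range(1,n) if amin<=st[i][4]<=amax]
def up(c,k=4): return cv2.resize(c["pixels"],None,fx=k,fy=k,interpolation=cv2.INTER_CUBIC).astype(int)
def dn(p,k=4): return (np.asarray(p,float)+.5)/k-.5
def sleeves(c,pr=True):
    "bright top rings -> ellipse centre"
    im=up(c); mn=im.min(2); sp=im.max(2)-mn
    m=((mn>195)&(sp<25)).astype(np.uint8)
    out=[]
    cs,h=cv2.findContours(m,cv2.RETR_CCOMP,cv2.CHAIN_APPROX_NONE)
    for i,k in enumerate(cs):
        if h[0][i][3]>=0 or h[0][i][2]<0 or len(k)<40: continue
        (cx,cy),ax,a=cv2.fitEllipse(cv2.convexHull(k))
        if 40<max(ax)<110 and min(ax)/max(ax)>.5: out.append((dn((cx,cy)),np.array(ax)/4))
    return out
E
python3 - <<'E'
from h import *
t=cam("top");sd=cam("side")
for n,c in(("top",t),("side",sd)):
    for p,ax in sleeves(c): print(n,p,ax,ray(c,p,60))
# mat: bright
for n,c in(("top",t),("side",sd)):
    im=up(c)
    mn=im.min(2); sp=im.max(2)-mn
    m=((mn>190)&(sp<25))
    lo=(100,180) if n=="top" else (220,280)
    for st,ce,l in comps(m,3000,10**6):
        cs,_=cv2.findContours(l.astype(np.uint8),cv2.RETR_EXTERNAL,cv2.CHAIN_APPROX_NONE)
        r=cv2.minAreaRect(np.vstack(cs)); print(n,st,dn(r[0]),np.array(r[1])/4)
        if n=="top" and 100<r[0][0]/4<180 and 180<r[0][1]/4<260:
            q=np.array([ray(c,dn(p),5) for p in cv2.boxPoints(r)]); print("mat corners",q,q.mean(0))
# cork
    hsv=cv2.cvtColor(im.astype(np.uint8).clip(0,255),cv2.COLOR_BGR2HSV)
E
```

```text
top [251.04 223.77] [16.42 16.84] [440.55  -2.8   60.  ]
top [199.66 214.49] [16.29 16.54] [471.26 160.7   60.  ]
top [339.09 166.46] [15.78 16.53] [ 623.24 -288.98   60.  ]
side [273.32 234.51] [17.54 20.92] [473.32 163.29  60.  ]
side [291.03 187.88] [13.87 18.55] [443.11  -0.11  60.  ]
side [245.27 119.32] [ 9.12 15.16] [ 625.53 -285.39   60.  ]
top [ 1517   292   373   247 60484] [425.37 103.  ] [61.55 92.49]
top [ 364  416  132  104 3646] [106.54 116.39] [24.36 33.46]
top [ 677  491   77   67 3284] [178.01 130.46] [16.45 18.47]
top [   0  622  184   45 4960] [ 22.25 160.51] [46.04  7.33]
top [ 1658   759   320   375 64002] [454.03 235.9 ] [90.69 67.16]
top [  457   792   196   213 13968] [138.2  224.17] [45.08 51.74]
mat corners [[367.11 450.83   5.  ]
 [537.61 439.61   5.  ]
 [522.15 289.48   5.  ]
 [352.06 302.84   5.  ]] [444.74 370.69   5.  ]
top [ 516  831   85   98 3957] [142.54 217.07] [30.15 11.59]
mat corners [[494.09 404.35   5.  ]
 [518.67 375.31   5.  ]
 [441.09 309.55   5.  ]
 [416.83 338.54   5.  ]] [467.67 356.94   5.  ]
top [ 481  863   88   97 3891] [127.84 229.8 ] [29.31 11.65]
mat corners [[450.22 451.54   5.  ]
 [475.24 423.01   5.  ]
 [401.41 357.78   5.  ]
 [376.7  386.28   5.  ]] [425.89 404.65   5.  ]
top [   0  907  141   43 3937] [ 16.82 231.51] [35.22  7.66]
side [ 1128   222   285   121 17940] [317.26  70.25] [71.68 27.86]
side [  720   266   209   106 16089] [205.58  78.85] [50.   24.43]
side [ 586  974  104   93 6107] [159.99 255.66] [21.07 25.16]
side [  914  1158   143   276 11626] [248.13 323.2 ] [26.84 66.14]
side [ 1132  1197   125   290 13883] [297.69 335.13] [25.43 70.34]
side [ 995 1239  129   86 4809] [262.47 316.98] [10.84 36.83]
side [ 135 1277  123   52 4783] [ 48.64 325.08] [29.73 11.49]
side [ 331 1295  163   81 7257] [102.57 330.45] [38.3  17.34]
side [1047 1302  136   93 5725] [280.35 339.99] [12.42 38.02]
```

Run:
```python
from h import *
t=cam("top");sd=cam("side")
def ell(l): 
    cs,_=cv2.findContours(l.astype(np.uint8),cv2.RETR_EXTERNAL,cv2.CHAIN_APPROX_NONE)
    k=max(cs,key=cv2.contourArea); return cv2.fitEllipse(cv2.convexHull(k))
for n,c,box,cb in(("top",t,(105,190,170,255),(135,140,195,195)),("side",sd,(225,285,318,372),(165,250,240,320))):
    im=up(c); x0,y0,x1,y1=[4*v for v in box]
    s=im[y0:y1,x0:x1]; m=(s.max(2)<110)&((s.max(2)-s.min(2))<35)
    for st,ce,l in comps(m,1500,10**6):
        e=ell(l); p=dn(np.array(e[0])+[x0,y0]); print(n,"trivet",p,np.array(e[1])/4,st[4],ray(c,p,35))
    x0,y0,x1,y1=[4*v for v in cb]
    s=im[y0:y1,x0:x1]; hsv=cv2.cvtColor(s.clip(0,255).astype(np.uint8),cv2.COLOR_BGR2HSV)
    m=(s[...,2]>150)&(s[...,1]>95)&(s.max(2)-s.min(2)>50)
    m=cv2.morphologyEx(m.astype(np.uint8),cv2.MORPH_OPEN,np.ones((9,9))); m=cv2.morphologyEx(m,cv2.MORPH_CLOSE,np.ones((15,15)))
    cv2.imwrite(f"pics/cork_{n}.png",np.hstack([s.clip(0,255).astype(np.uint8),cv2.cvtColor(m*255,cv2.COLOR_GRAY2BGR)]))
    for st,ce,l in comps(m,8000,10**6):
        e=ell(l); p=dn(np.array(e[0])+[x0,y0]); print(n,"cork",p,np.array(e[1])/4,st,ray(c,p,5))
crop(t,180,140,130,60,6,"sh_top.png"); crop(sd,180,135,85,115,5,"sh_side.png")
crop(t,110,190,60,70,8,"tr_top.png"); crop(sd,225,280,100,95,6,"tr_side.png")
```

```text
top trivet [136.28 223.08] [39.76 42.12] 8358 [446.51 368.9   35.  ]
top cork [160.42 169.73] [39.05 52.93] [    0    41   211   159 19823] [626.44 300.18   5.  ]
side trivet [271.84 324.54] [58.04 61.87] 12817 [448.89 377.97  35.  ]
side cork [201.66 287.4 ] [53.46 68.4 ] [   34    23   231   257 39644] [628.45 305.38   5.  ]
```

View pics/sh_top.png

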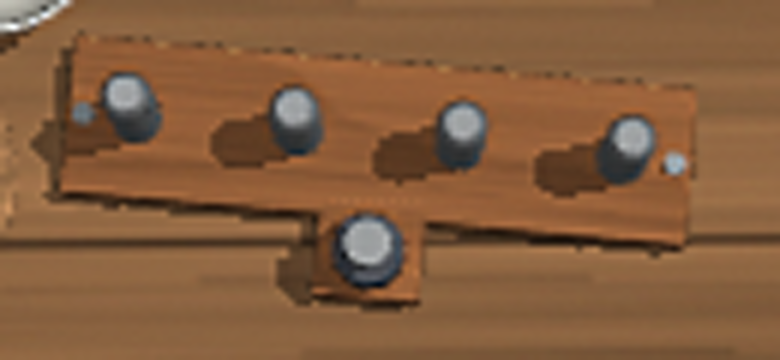

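View pics/sh_side.png

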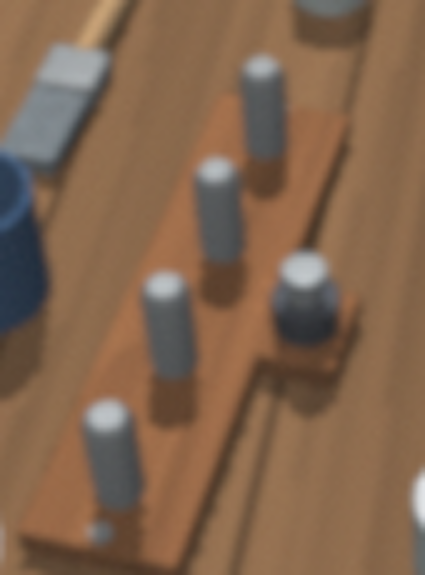

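View pics/tr_top.png

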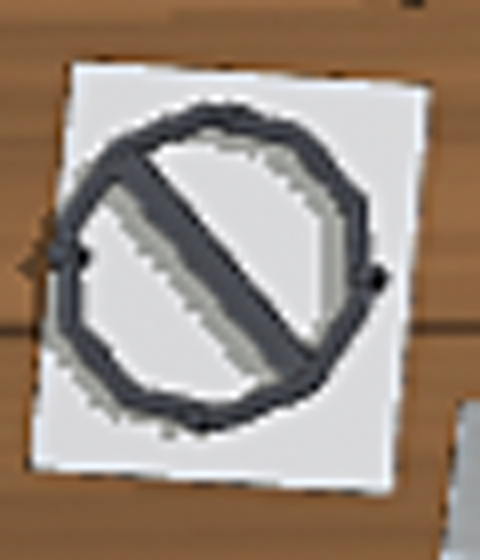

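View pics/tr_side.png

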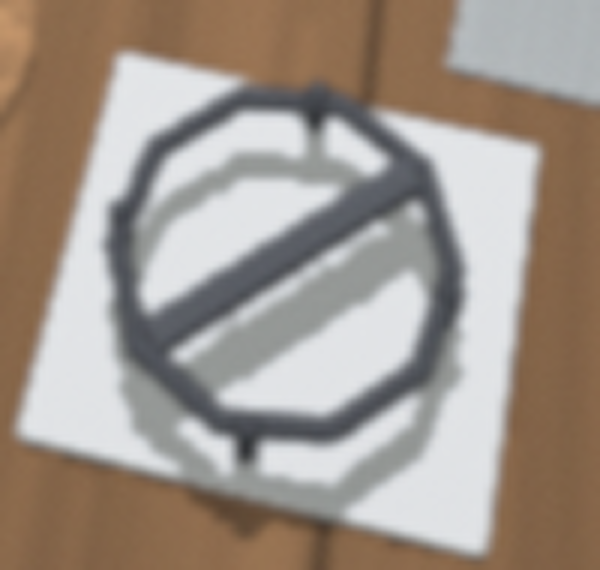

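View pics/cork_top.png

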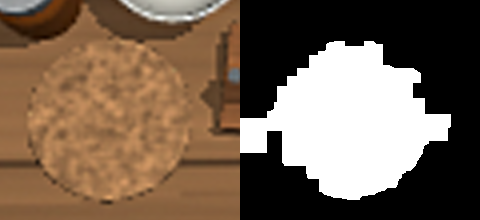

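```bash
cat >> h.py <<'E'
def blobs(c,box,thr,amin,amax):
    k=6; im=cv2.resize(c["pixels"],None,fx=k,fy=k,interpolation=cv2.INTER_CUBIC).astype(int)
    x0,y0,x1,y1=[k*v for v in box]; s=im[y0:y1,x0:x1]; m=(s.min(2)>thr)&(s.max(2)-s.min(2)<40)
    return [(dn(ce+[x0,y0],k),st[4],st[2:4]) for st,ce,l in comps(m,amin,amax)]
E
python3 - <<'E'
from h import *
t=cam("top");sd=cam("side")
print("cork",ray(t,(162.1,170),5),ray(sd,(202.1,284.8),5))
b0=tr=None
print("bar",ray(t,(126,210.6),37),ray(t,(148.1,236.5),37))
print("bar side",ray(sd,(225+155/6,280+335/6),37),ray(sd,(225+418/6,280+178/6),37))
for th in(140,150):
  for p,a,w in blobs(t,(188,145,300,195),th,300,3000): print("top",th,p,a,w,ray(t,p,86),"pin",ray(t,p,70))
  for p,a,w in blobs(sd,(192,140,252,240),th,300,3000): print("side",th,p,a,w,ray(sd,p,86),"pin",ray(sd,p,70))
E
```

```text
cork [625.49 294.51   5.  ] [629.12 298.68   5.  ]
bar [487.13 402.69  37.  ] [402.93 329.22  37.  ]
bar side [489.96 409.06  37.  ] [402.65 338.29  37.  ]
top 140 [200.32 155.12] 764 [32 29] [658.29 156.67  86.  ] pin [661.69 158.55  70.  ]
top 140 [228.5  157.57] 765 [33 32] [649.73  67.2   86.  ] pin [653.02  67.93  70.  ]
top 140 [256.7  160.05] 733 [32 30] [641.08 -22.21  86.  ] pin [644.27 -22.62  70.  ]
top 140 [284.96 162.44] 753 [31 31] [ 632.73 -111.74   86.  ] pin [ 635.8  -113.29   70.  ]
top 140 [240.87 179.96] 1413 [44 40] [577.65  28.34  86.  ] pin [580.02  28.58  70.  ]
side 140 [195.3  147.83] 2086 [52 49] [743.99 -91.55  86.  ] pin [ 750.73 -108.24   70.  ]
side 140 [231.75 147.87] 584 [33 23] [ 635.17 -109.12   86.  ] pin [ 639.47 -126.2    70.  ]
side 140 [222.63 168.49] 755 [36 28] [643.39 -19.51  86.  ] pin [647.87 -34.58  70.  ]
side 140 [240.35 188.5 ] 1632 [53 40] [579.24  47.06  86.  ] pin [582.29  33.48  70.  ]
side 140 [212.29 191.54] 964 [42 30] [651.96  69.77  86.  ] pin [656.63  56.7   70.  ]
side 140 [200.74 217.65] 1227 [45 36] [660.15 159.13  86.  ] 
[... 297 characters left out ...]
.97 162.42] 653 [28 29] [ 632.81 -111.78   86.  ] pin [ 635.89 -113.33   70.  ]
top 150 [240.89 179.99] 1313 [42 39] [577.55  28.27  86.  ] pin [579.92  28.51  70.  ]
side 150 [195.13 147.82] 1807 [49 46] [744.52 -91.54  86.  ] pin [ 751.27 -108.22   70.  ]
side 150 [231.76 147.82] 437 [29 20] [ 635.18 -109.35   86.  ] pin [ 639.48 -126.44   70.  ]
side 150 [222.61 168.47] 597 [33 24] [643.47 -19.58  86.  ] pin [647.95 -34.66  70.  ]
side 150 [240.33 188.53] 1430 [50 37] [579.3   47.15  86.  ] pin [582.34  33.57  70.  ]
side 150 [212.26 191.54] 798 [38 27] [652.04  69.77  86.  ] pin [656.71  56.7   70.  ]
side 150 [200.74 217.62] 1048 [42 32] [660.17 159.02  86.  ] pin [665.03 147.95  70.  ]
```

Run:
```python
from h import *
to([446.5,370,120])
```

```text
t 0.5 tcp [215.32 586.67 222.52] jaw dir [ 0.34  0.94 -0.  ] shift [ 291.68  102.54 -123.73] w 87.06154182406922 F [-0.08 -0.22  0.37]
```

Candidates for the trivet are the large pot stand on the mat at top px (137,223) and a smaller one on bare bench at (128,286). The large one is meant, and crop tr_top.png shows its bar at about 40°. Sleeve rings are at (200,215), (251,224) and (339,166). The shafts and pin have grey tops only and no bore. The mallet head is at (360,228).

```bash
python3 -m crank '[{"gripper":-0.2,"x":40,"y":0,"z":-17,"spin":-8},{"gripper":-0.2,"x":82,"y":5,"z":-35,"spin":-16},{"gripper":-0.2,"x":124,"y":20,"z":-53,"spin":-24},{"gripper":-0.2,"x":166,"y":35,"z":-71,"spin":-32},{"gripper":-0.2,"x":208,"y":55,"z":-89,"spin":-40},{"gripper":-0.2,"x":250,"y":75,"z":-106,"spin":-48},{"gripper":-0.2,"x":292,"y":90,"z":-124,"spin":-56},{"gripper":-0.2,"x":292,"y":102,"z":-124,"spin":-60},{"gripper":-0.2,"x":292,"y":102,"z":-124,"spin":-60}]' 40
python3 - <<'E'
from h import *
to([446.5,370,14])
t=cam("top");sd=cam("side")
crop(t,90,170,100,120,5,"a_top.png"); crop(sd,200,240,130,140,4,"a_side.png")
E
```

```text
time_s: 1.4
position: [446.9, 367.9, 118.9]
ee_rot: [-1.503, -0.539, 0.544]
ft_force: [-0.1, 0.2, -1.1]
width: 35.1
t 1.4 tcp [446.88 367.86 118.91] jaw dir [-0.64  0.77  0.  ] shift [  1.45 104.91   1.79] w 35.12968293734803 F [-0.12  0.19 -1.1 ]
```

View pics/a_top.png

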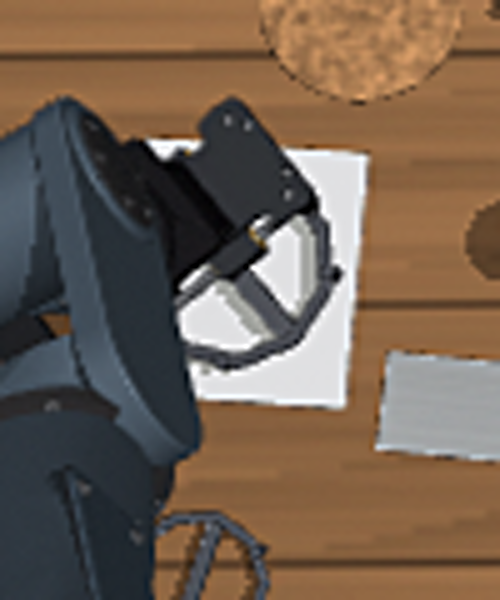

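View pics/a_side.png

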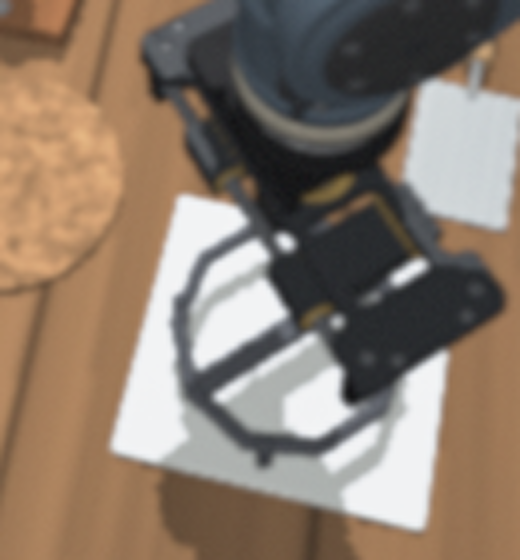

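The gripper straddles the big stand's bar, at about (245,285) in the top crop, with the jaws square to it. Next I descend.

```bash
python3 -m crank '[{"gripper":-0.2,"x":1.5,"y":40,"z":1.5,"spin":0},{"gripper":-0.2,"x":1.5,"y":70,"z":1.5,"spin":0},{"gripper":-0.2,"x":1.5,"y":92,"z":1.5,"spin":0},{"gripper":-0.2,"x":1.5,"y":104,"z":1.5,"spin":0},{"gripper":-0.2,"x":1.5,"y":104,"z":1.5,"spin":0},{"gripper":-1,"x":1.5,"y":104,"z":1.5,"spin":0},{"gripper":-1,"x":1.5,"y":104,"z":1.5,"spin":0},{"gripper":-1,"x":1.5,"y":104,"z":1.5,"spin":0},{"gripper":-1,"x":1.5,"y":104,"z":1.5,"spin":0}]' 40
```

```text
time_s: 2.4
position: [447.9, 372.1, 17.8]
ee_rot: [-1.501, -0.546, 0.542]
ft_force: [0.1, -0.7, 3.5]
width: 13.7
```

```bash
python3 -m crank '[{"gripper":-1,"x":0,"y":-10,"z":0,"spin":0},{"gripper":-1,"x":0,"y":-40,"z":0,"spin":0},{"gripper":-1,"x":0,"y":-80,"z":0,"spin":0},{"gripper":-1,"x":0,"y":-100,"z":0,"spin":0},{"gripper":-1,"x":0,"y":-100,"z":0,"spin":0},{"gripper":-1,"x":0,"y":-100,"z":0,"spin":0}]'
python3 - <<'E'
from h import *
to([627,296.5,116])
t=cam("top");sd=cam("side")
crop(t,80,130,120,160,4,"b_top.png"); crop(sd,150,200,220,184,3.5,"b_side.png")
E
```

```text
time_s: 3.0
position: [446.2, 371.5, 116.4]
ee_rot: [-1.501, -0.543, 0.545]
ft_force: [0.1, 0.2, -3.0]
width: 13.6
t 3.0 tcp [446.21 371.47 116.4 ] jaw dir [-0.64  0.77  0.  ] shift [  90.8     0.28 -173.38] w 13.570276507243173 F [ 0.07  0.19 -2.99]
```

View pics/b_side.png

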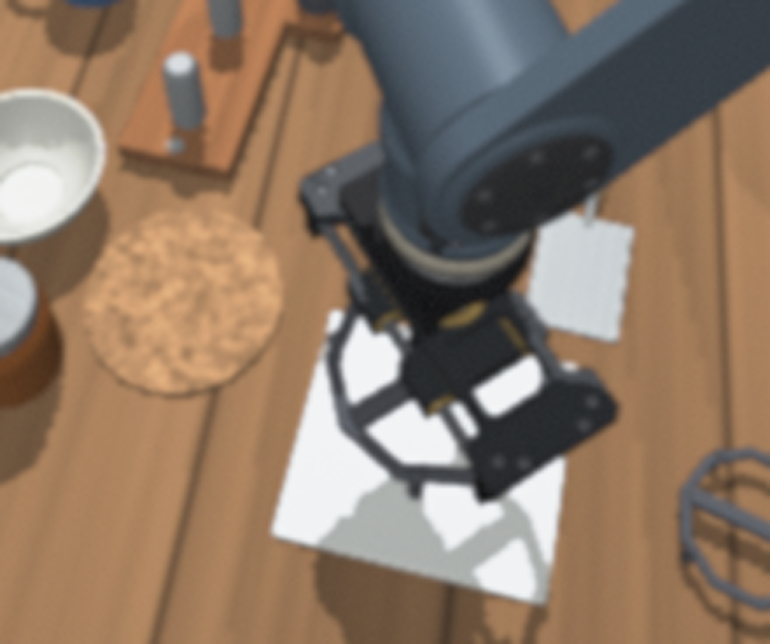

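```bash
python3 -m crank '[{"gripper":-1,"x":10,"y":0,"z":-20,"spin":0},{"gripper":-1,"x":30,"y":0,"z":-58,"spin":0},{"gripper":-1,"x":50,"y":0,"z":-96,"spin":0},{"gripper":-1,"x":70,"y":0,"z":-134,"spin":0},{"gripper":-1,"x":84,"y":0,"z":-162,"spin":0},{"gripper":-1,"x":91,"y":0,"z":-173,"spin":0},{"gripper":-1,"x":91,"y":0,"z":-173,"spin":0},{"gripper":-1,"x":91,"y":0,"z":-173,"spin":0}]'
python3 - <<'E'
from h import *
to([627.3,296.6,20])
t=cam("top");sd=cam("side")
crop(t,100,110,120,120,5,"c_top.png"); crop(sd,120,190,220,184,3.5,"c_side.png")
E
```

```text
time_s: 3.9
position: [625.1, 297.5, 114.8]
ee_rot: [-1.5, -0.54, 0.548]
ft_force: [-0.2, -0.1, -3.8]
width: 13.4
t 3.9 tcp [625.06 297.46 114.79] jaw dir [-0.64  0.77  0.  ] shift [ 1.58 94.78 -2.36] w 13.382240623275306 F [-0.24 -0.09 -3.76]
```

View pics/c_side.png

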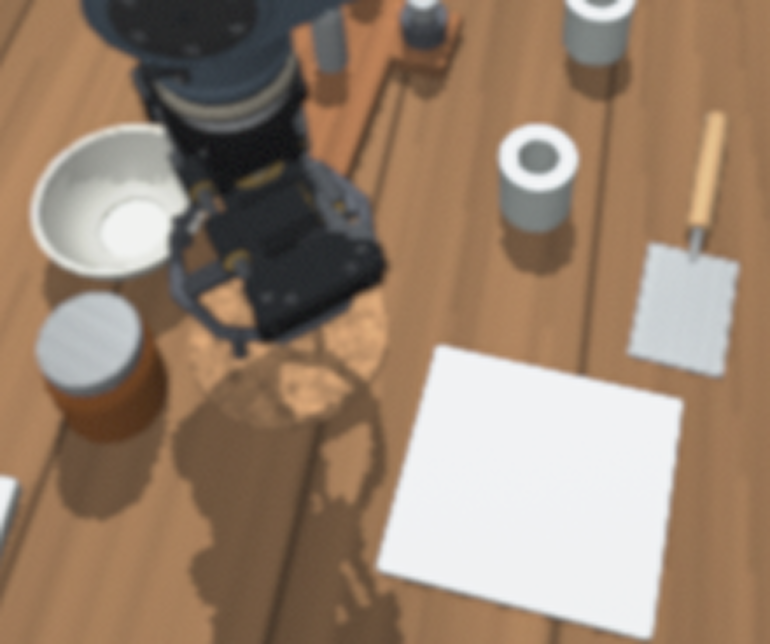

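View pics/c_top.png

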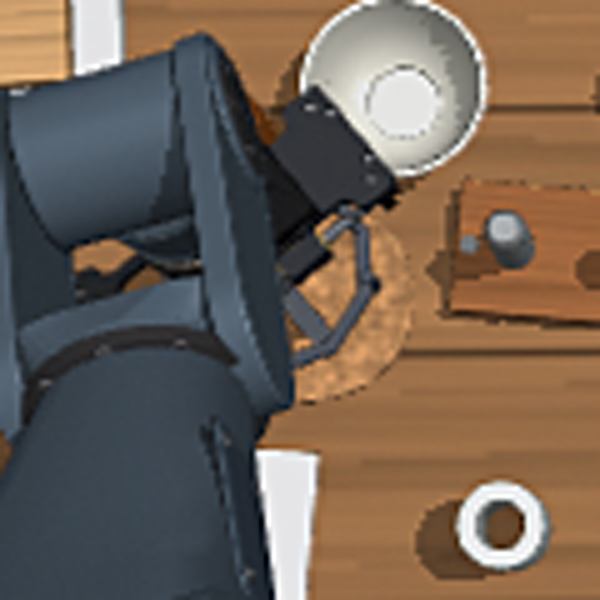

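```bash
python3 -m crank '[{"gripper":-1,"x":1.5,"y":20,"z":-2,"spin":0},{"gripper":-1,"x":1.5,"y":50,"z":-2,"spin":0},{"gripper":-1,"x":1.5,"y":75,"z":-2,"spin":0},{"gripper":-1,"x":1.5,"y":86,"z":-2,"spin":0},{"gripper":-1,"x":1.5,"y":91,"z":-2,"spin":0},{"gripper":-1,"x":1.5,"y":91,"z":-2,"spin":0},{"gripper":-1,"x":1.5,"y":91,"z":-2,"spin":0}]'
python3 - <<'E'
from h import *
to([627.3,296.6,18])
t=cam("top");sd=cam("side")
crop(t,130,140,70,60,8,"d_top.png"); crop(sd,150,240,110,90,7,"d_side.png")
E
```

```text
time_s: 4.7
position: [630.9, 297.3, 27.0]
ee_rot: [-1.501, -0.547, 0.542]
ft_force: [0.1, 0.5, -2.7]
width: 13.7
t 4.7 tcp [630.93 297.28  27.  ] jaw dir [-0.64  0.77 -0.  ] shift [-3.24  9.    1.82] w 13.659718194334804 F [ 0.07  0.5  -2.7 ]
```

View pics/d_side.png

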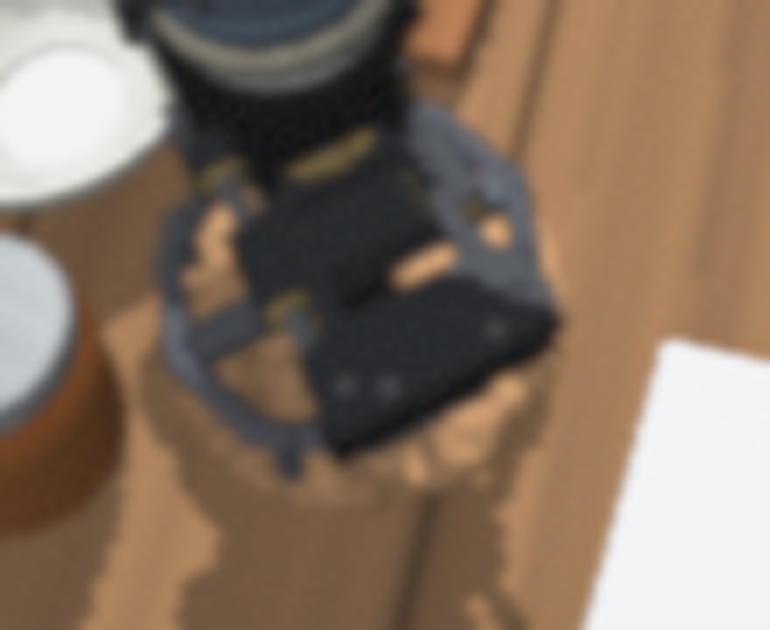

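View pics/d_top.png

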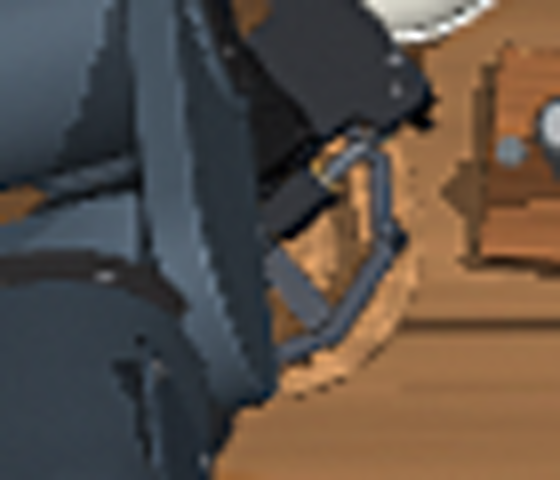

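```bash
python3 -m crank '[{"gripper":-1,"x":-1,"y":2,"z":1,"spin":0},{"gripper":-1,"x":-3,"y":4,"z":1.5,"spin":0},{"gripper":-1,"x":-3,"y":4,"z":1.5,"spin":0}]'
python3 - <<'E'
from h import *
to([627.3,296.6,18]); t=cam("top"); print(ray(t,(159.3,168.1),40))
E
```

```text
time_s: 5.1
position: [626.0, 295.6, 21.3]
ee_rot: [-1.501, -0.543, 0.545]
ft_force: [-0.5, 0.1, -3.1]
width: 13.6
t 5.1 tcp [626.02 295.63  21.32] jaw dir [-0.64  0.77  0.  ] shift [ 1.61  3.32 -0.08] w 13.573534122877641 F [-0.53  0.11 -3.15]
[625.75 296.33  40.  ]
```

```bash
python3 -m crank '[{"gripper":-1,"x":1,"y":2,"z":0,"spin":0},{"gripper":-1,"x":1,"y":3.5,"z":0,"spin":0},{"gripper":-1,"x":1,"y":4.5,"z":0,"spin":0},{"gripper":-1,"x":1,"y":4.5,"z":0,"spin":0},{"gripper":-1,"x":1,"y":4.5,"z":0,"spin":0}]'
```

```text
time_s: 5.65
position: [627.9, 296.7, 17.8]
ee_rot: [-1.502, -0.545, 0.543]
ft_force: [-0.4, -1.3, 2.4]
width: 13.5
```

Contact: the force flipped to +2.4 N at the same height as at the pick. I'll release and lift.

```bash
python3 -m crank '[{"gripper":-0.3,"x":0,"y":0,"z":0,"spin":0},{"gripper":-0.3,"x":0,"y":0,"z":0,"spin":0},{"gripper":-0.3,"x":0,"y":0,"z":0,"spin":0},{"gripper":-0.3,"x":0,"y":-10,"z":0,"spin":0},{"gripper":-0.3,"x":0,"y":-40,"z":0,"spin":0},{"gripper":-0.3,"x":0,"y":-80,"z":0,"spin":0},{"gripper":-0.3,"x":0,"y":-120,"z":0,"spin":0},{"gripper":0.5,"x":0,"y":-160,"z":0,"spin":0},{"gripper":1,"x":0,"y":-200,"z":0,"spin":0},{"gripper":1,"x":0,"y":-200,"z":0,"spin":0}]'
python3 - <<'E'
from h import *
to([472.3,162,200])
E
```

```text
time_s: 6.65
position: [631.7, 298.0, 225.7]
ee_rot: [-1.502, -0.557, 0.532]
ft_force: [0.3, -0.2, 0.5]
width: 46.9
t 6.65 tcp [631.73 297.97 225.69] jaw dir [-0.64  0.77 -0.01] shift [-209.87   22.71   -2.04] w 46.85714550157374 F [ 0.31 -0.25  0.54]
```

Run:
```python
from h import *
s,R=pose(); print(s["qpos"])
t=cam("top");sd=cam("side")
for c in (t,sd):
  for p,ax in sleeves(c): print(p,ray(c,p,60))
crop(t,100,120,160,110,4.5,"e_top.png"); crop(sd,150,240,110,90,6,"e_side.png")
```

```text
[ 0.28  0.62  1.24  0.    1.27 -1.99]
[251.02 223.77] [440.53  -2.77  60.  ]
[199.69 214.48] [471.31 160.62  60.  ]
[339.08 166.49] [ 623.17 -288.95   60.  ]
[176.32 130.95] [744.7  238.49  60.  ]
[273.31 234.55] [473.33 163.44  60.  ]
[291.02 187.94] [443.11   0.12  60.  ]
```

View pics/e_side.png

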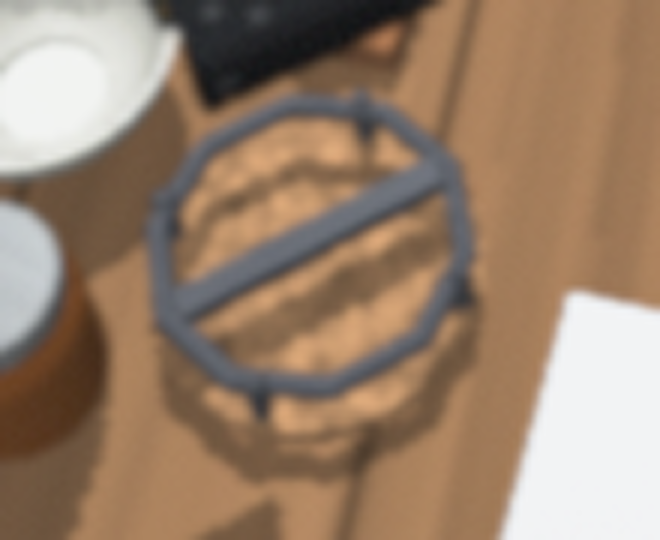

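```bash
python3 - <<'E'
from h import *
sd=cam("side"); print(ray(sd,(201.7,280.5),33))
E
python3 -m crank '[{"gripper":1,"x":-15,"y":0,"z":0,"spin":8},{"gripper":1,"x":-40,"y":0,"z":0,"spin":16},{"gripper":1,"x":-70,"y":0,"z":-1,"spin":24},{"gripper":1,"x":-100,"y":5,"z":-1,"spin":32},{"gripper":1,"x":-130,"y":10,"z":-2,"spin":40},{"gripper":1,"x":-160,"y":15,"z":-2,"spin":48},{"gripper":1,"x":-185,"y":22,"z":-2,"spin":56},{"gripper":1,"x":-203,"y":22,"z":-2,"spin":64},{"gripper":1,"x":-210,"y":22,"z":-2,"spin":72},{"gripper":1,"x":-210,"y":22,"z":-2,"spin":80}]'
python3 -m crank '[{"gripper":1,"x":0,"y":0,"z":0,"spin":0},{"gripper":1,"x":0,"y":0,"z":0,"spin":0}]'
python3 - <<'E'
from h import *
to([472.3,162,24])
t=cam("top")
crop(t,120,130,100,100,6,"f_top.png")
for p,ax in sleeves(t): print(p,ray(t,p,60))
E
```

```text
[626.31 300.74  33.  ]
time_s: 7.8
position: [464.8, 159.6, 193.4]
ee_rot: [-1.502, 0.558, -0.55]
ft_force: [-0.3, 0.1, -1.1]
width: 87.5
time_s: 8.0
position: [466.9, 160.4, 194.1]
ee_rot: [-1.502, 0.548, -0.545]
ft_force: [-0.6, 0.6, 0.4]
width: 87.5
t 8.0 tcp [466.9  160.39 194.07] jaw dir [ 0.64  0.77 -0.  ] shift [  3.38 170.06   5.  ] w 87.46518503216672 F [-0.6   0.61  0.36]
[251.05 223.78] [440.51  -2.84  60.  ]
[339.08 166.48] [ 623.19 -288.95   60.  ]
[177.75 130.71] [745.45 233.85  60.  ]
```

View pics/f_top.png

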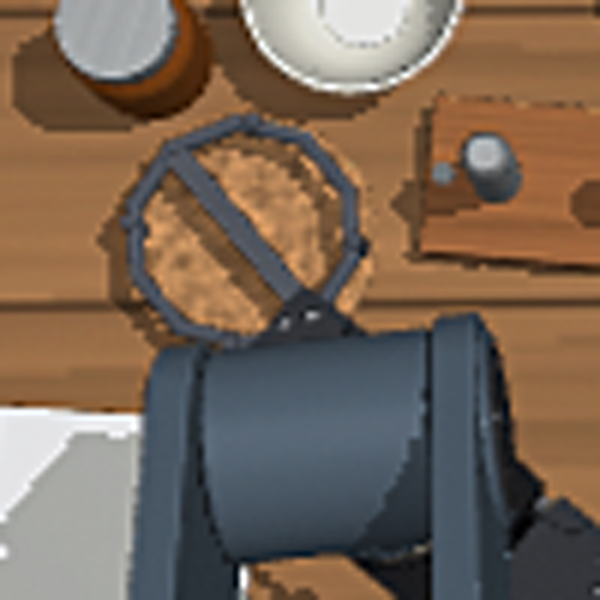

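```bash
python3 -m crank '[{"gripper":1,"x":2,"y":30,"z":3,"spin":0},{"gripper":1,"x":2,"y":60,"z":3,"spin":0},{"gripper":1,"x":2,"y":90,"z":3,"spin":0},{"gripper":1,"x":2,"y":104,"z":3,"spin":0},{"gripper":1,"x":2,"y":108,"z":3,"spin":0},{"gripper":1,"x":2,"y":108,"z":3,"spin":0},{"gripper":1,"x":2,"y":108,"z":3,"spin":0}]'
python3 - <<'E'
from h import *
to([472.3,162,26])
E
```

```text
time_s: 8.75
position: [471.7, 161.6, 87.6]
ee_rot: [-1.5, 0.547, -0.549]
ft_force: [-0.1, 0.7, -0.1]
width: 86.9
t 8.75 tcp [471.72 161.64  87.63] jaw dir [0.64 0.76 0.  ] shift [ 0.15 61.63  0.58] w 86.94909009892683 F [-0.08  0.69 -0.07]
```

```bash
python3 -m crank '[{"gripper":1,"x":0,"y":25,"z":0.5,"spin":0},{"gripper":1,"x":0,"y":50,"z":0.5,"spin":0},{"gripper":1,"x":0,"y":60,"z":0.5,"spin":0},{"gripper":1,"x":0,"y":61,"z":0.5,"spin":0},{"gripper":1,"x":0,"y":61,"z":0.5,"spin":0},{"gripper":-1,"x":0,"y":61,"z":0.5,"spin":0},{"gripper":-1,"x":0,"y":61,"z":0.5,"spin":0},{"gripper":-1,"x":0,"y":61,"z":0.5,"spin":0},{"gripper":-1,"x":0,"y":61,"z":0.5,"spin":0},{"gripper":-1,"x":0,"y":61,"z":0.5,"spin":0}]' 25
python3 -m crank '[{"gripper":-1,"x":0,"y":0,"z":0,"spin":0},{"gripper":-1,"x":0,"y":-20,"z":0,"spin":0},{"gripper":-1,"x":0,"y":-60,"z":0,"spin":0},{"gripper":-1,"x":0,"y":-105,"z":0,"spin":0},{"gripper":-1,"x":0,"y":-140,"z":0,"spin":0},{"gripper":-1,"x":0,"y":-140,"z":0,"spin":0},{"gripper":-1,"x":0,"y":-140,"z":0,"spin":0}]'
python3 - <<'E'
from h import *
to([659.2,157.9,150])
t=cam("top"); sd=cam("side")
for c in (t,sd):
  for p,ax in sleeves(c): print(p,ray(c,p,60))
cv2.imwrite("pics/g_top.png",t["pixels"]);cv2.imwrite("pics/g_side.png",sd["pixels"])
E
```

```text
time_s: 9.75
position: [471.5, 161.9, 26.3]
ee_rot: [-1.5, 0.548, -0.549]
ft_force: [-1.0, -0.7, 3.3]
width: 55.8
time_s: 10.45
position: [471.2, 161.9, 166.4]
ee_rot: [-1.5, 0.548, -0.549]
ft_force: [-0.4, -0.0, -1.6]
width: 56.3
t 10.45 tcp [471.22 161.86 166.35] jaw dir [0.64 0.76 0.  ] shift [146.22  16.52 118.18] w 56.26833879958047 F [-0.37 -0.01 -1.59]
[251.04 223.78] [440.5   -2.82  60.  ]
[339.07 166.48] [ 623.19 -288.93   60.  ]
[177.69 130.66] [745.64 234.05  60.  ]
[309.67 271.88] [376.66 252.83  60.  ]
[245.24 119.35] [ 625.61 -285.18   60.  ]
```

View pics/g_side.png

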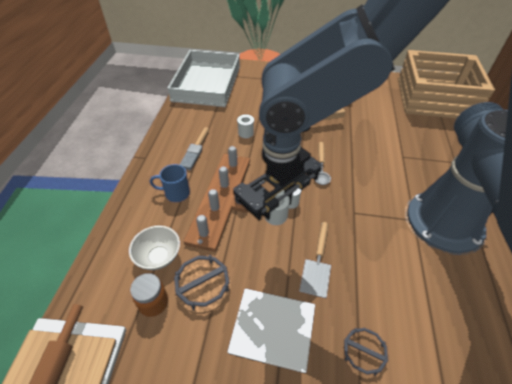

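```bash
python3 -m crank '[{"gripper":-1,"x":15,"y":0,"z":12,"spin":0},{"gripper":-1,"x":45,"y":0,"z":36,"spin":0},{"gripper":-1,"x":77,"y":4,"z":62,"spin":0},{"gripper":-1,"x":108,"y":8,"z":87,"spin":0},{"gripper":-1,"x":133,"y":13,"z":108,"spin":0},{"gripper":-1,"x":146,"y":16,"z":118,"spin":0},{"gripper":-1,"x":146,"y":16,"z":118,"spin":0},{"gripper":-1,"x":146,"y":16,"z":118,"spin":0},{"gripper":-1,"x":146,"y":16,"z":118,"spin":0}]'
python3 - <<'E'
from h import *
to([659.2,157.9,120])
t=cam("top"); sd=cam("side")
crop(t,160,120,100,80,7,"h_top.png");crop(sd,160,170,100,90,7,"h_side.png")
E
```

```text
time_s: 11.45
position: [656.9, 158.0, 148.8]
ee_rot: [-1.502, 0.551, -0.545]
ft_force: [0.8, 0.0, -1.7]
width: 55.9
t 11.45 tcp [656.86 158.04 148.83] jaw dir [ 0.64  0.76 -0.  ] shift [ 1.96 28.82  1.48] w 55.881332573811655 F [ 0.81  0.03 -1.66]
```

View pics/h_side.png

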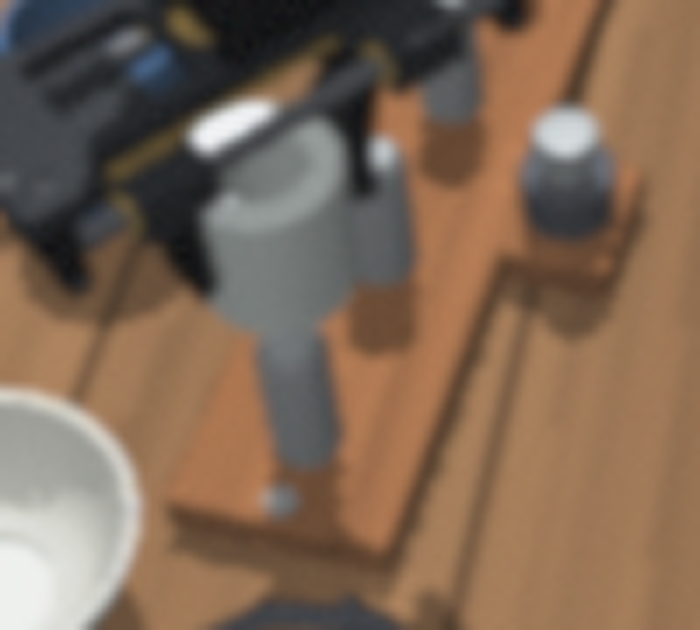

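View pics/h_top.png

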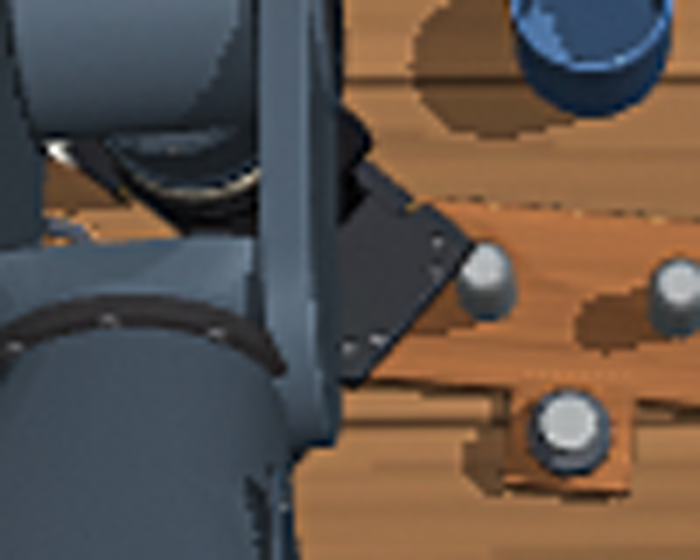

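```bash
python3 -m crank '[{"gripper":-1,"x":2,"y":10,"z":1.5,"spin":0},{"gripper":-1,"x":2,"y":22,"z":1.5,"spin":0},{"gripper":-1,"x":2,"y":30,"z":1.5,"spin":0},{"gripper":-1,"x":2,"y":34,"z":1.5,"spin":0},{"gripper":-1,"x":2,"y":34,"z":1.5,"spin":0},{"gripper":-1,"x":2,"y":34,"z":1.5,"spin":0}]'
python3 - <<'E'
from h import *
to([659.2,157.9,46])
sd=cam("side")
crop(sd,160,170,100,90,7,"i_side.png")
for z in(89,149): print((proj(sd,[659.7,159,z])-[160,170])*7)
E
```

```text
time_s: 12.15
position: [661.7, 157.7, 116.0]
ee_rot: [-1.5, 0.548, -0.548]
ft_force: [0.7, 0.1, -1.6]
width: 56.0
t 12.15 tcp [661.66 157.74 115.95] jaw dir [ 0.64  0.76 -0.  ] shift [-1.98 69.95 -1.46] w 55.98689147825493 F [ 0.69  0.15 -1.64]
[285.52 328.51]
[265.27 224.39]
```

View pics/i_side.png

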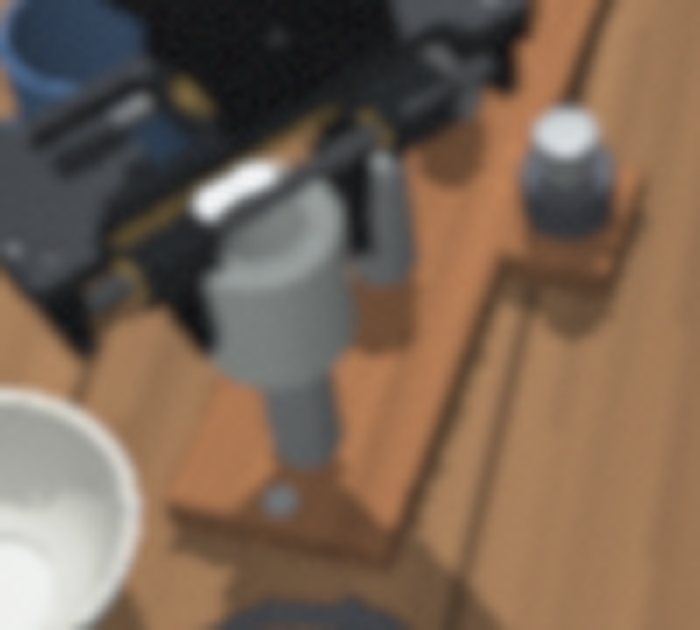

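```bash
python3 -m crank '[{"gripper":-1,"x":-1,"y":3,"z":-1,"spin":0},{"gripper":-1,"x":-1,"y":7,"z":-1,"spin":0},{"gripper":-1,"x":-1,"y":11,"z":-1,"spin":0},{"gripper":-1,"x":-1,"y":15,"z":-1,"spin":0},{"gripper":-1,"x":-1,"y":20,"z":-1,"spin":0},{"gripper":-1,"x":-1,"y":20,"z":-1,"spin":0}]'
python3 - <<'E'
from h import *
to([659.2,157.9,46])
E
```

```text
time_s: 12.8
position: [659.5, 157.6, 94.9]
ee_rot: [-1.501, 0.55, -0.547]
ft_force: [-0.2, 0.2, -0.4]
width: 55.7
t 12.8 tcp [659.46 157.56  94.95] jaw dir [ 0.64  0.76 -0.  ] shift [-0.34 48.95  0.16] w 55.7183529493273 F [-0.2   0.21 -0.38]
```

```bash
python3 -m crank '[{"gripper":-1,"x":0,"y":8,"z":0,"spin":0},{"gripper":-1,"x":0,"y":18,"z":0,"spin":0},{"gripper":-1,"x":0,"y":28,"z":0,"spin":0},{"gripper":-1,"x":0,"y":38,"z":0,"spin":0},{"gripper":-1,"x":0,"y":44,"z":0,"spin":0},{"gripper":-1,"x":0,"y":48,"z":0,"spin":0},{"gripper":-1,"x":0,"y":50,"z":0,"spin":0},{"gripper":-1,"x":0,"y":50,"z":0,"spin":0}]'
```

```text
time_s: 13.6
position: [660.5, 157.7, 46.5]
ee_rot: [-1.5, 0.548, -0.549]
ft_force: [0.2, 0.9, -1.7]
width: 55.7
```

```bash
python3 -m crank '[{"gripper":-1,"x":0,"y":1,"z":0,"spin":0},{"gripper":-1,"x":0,"y":2,"z":0,"spin":0},{"gripper":-1,"x":0,"y":2,"z":0,"spin":0}]'
python3 -m crank '[{"gripper":0.5,"x":0,"y":0,"z":0,"spin":0},{"gripper":0.9,"x":0,"y":0,"z":0,"spin":0},{"gripper":0.9,"x":0,"y":0,"z":0,"spin":0},{"gripper":0.9,"x":0,"y":0,"z":0,"spin":0},{"gripper":0.9,"x":0,"y":-20,"z":0,"spin":0},{"gripper":0.9,"x":0,"y":-60,"z":0,"spin":0},{"gripper":1,"x":0,"y":-100,"z":0,"spin":0},{"gripper":1,"x":0,"y":-140,"z":0,"spin":0},{"gripper":1,"x":0,"y":-140,"z":0,"spin":0}]'
python3 - <<'E'
from h import *
t=cam("top"); sd=cam("side")
for c in (t,sd):
  for p,ax in sleeves(c): print(p,ray(c,p,60),ray(c,p,80))
to([441.8,-1.3,150])
crop(sd,160,170,100,90,7,"j_side.png")
E
```

```text
time_s: 13.9
position: [660.7, 157.7, 46.3]
ee_rot: [-1.5, 0.547, -0.549]
ft_force: [-3.1, 0.2, 9.1]
width: 55.7
time_s: 14.8
position: [664.6, 158.1, 191.0]
ee_rot: [-1.495, 0.538, -0.558]
ft_force: [1.7, -0.6, -0.1]
width: 86.6
[251.02 223.77] [440.53  -2.77  60.  ] [439.77  -2.57  80.  ]
[339.08 166.49] [ 623.17 -288.97   60.  ] [ 619.55 -284.31   80.  ]
[200.39 218.99] [667.82 145.48  60.  ] [661.75 159.2   80.  ]
[291.01 187.92] [443.14   0.06  60.  ] [443.15  17.71  80.  ]
[245.26 119.36] [ 625.55 -285.13   60.  ] [ 620.63 -259.77   80.  ]
t 14.9 tcp [660.66 157.69 185.15] jaw dir [0.64 0.76 0.  ] shift [ -64.81   34.61 -262.71] w 87.14456461325229 F [-0.04  0.29  0.11]
```

View pics/j_side.png

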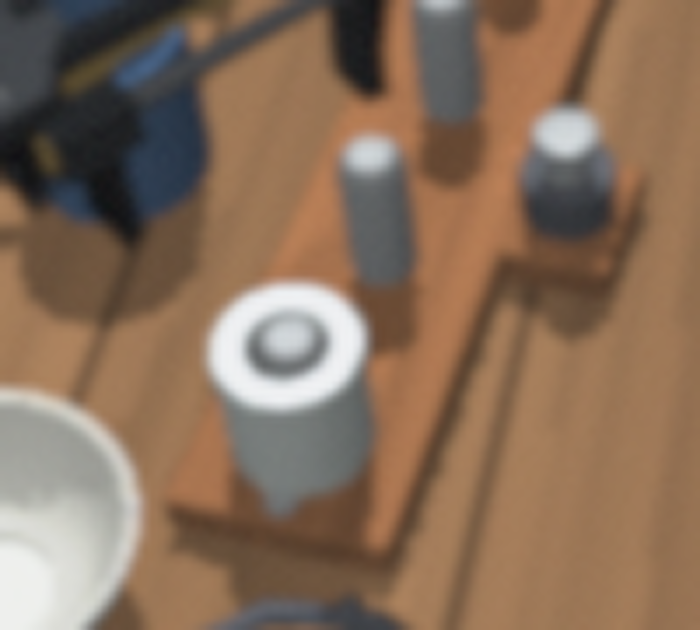

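```bash
python3 -m crank '[{"gripper":1,"x":-4,"y":0,"z":-15,"spin":0},{"gripper":1,"x":-14,"y":4,"z":-55,"spin":0},{"gripper":1,"x":-25,"y":10,"z":-100,"spin":0},{"gripper":1,"x":-36,"y":15,"z":-145,"spin":0},{"gripper":1,"x":-47,"y":22,"z":-190,"spin":0},{"gripper":1,"x":-57,"y":30,"z":-230,"spin":0},{"gripper":1,"x":-63,"y":34,"z":-255,"spin":0},{"gripper":1,"x":-65,"y":34,"z":-263,"spin":0},{"gripper":1,"x":-65,"y":34,"z":-263,"spin":0},{"gripper":1,"x":-65,"y":34,"z":-263,"spin":0}]'
python3 - <<'E'
from h import *
t=cam("top"); sd=cam("side")
for c in (t,sd):
  for p,ax in sleeves(c): print(p,ray(c,p,60),ray(c,p,80))
to([441.8,-1.3,26])
E
```

```text
time_s: 15.9
position: [442.2, -1.4, 149.9]
ee_rot: [-1.5, 0.548, -0.549]
ft_force: [1.0, -0.2, 0.2]
width: 86.8
[339.08 166.48] [ 623.19 -288.95   60.  ] [ 619.58 -284.29   80.  ]
[200.65 155.07] [663.99 158.64  60.  ] [659.74 156.31  80.  ]
[177.7  130.66] [745.61 234.    60.  ] [740.08 230.5   80.  ]
[200.43 218.98] [667.73 145.45  60.  ] [661.66 159.17  80.  ]
[291.01 187.91] [443.14   0.01  60.  ] [443.15  17.67  80.  ]
[245.27 119.34] [ 625.51 -285.25   60.  ] [ 620.59 -259.88   80.  ]
t 16.0 tcp [442.45  -1.15 150.06] jaw dir [0.64 0.76 0.  ] shift [ -0.57 124.06  -0.64] w 86.84531655607024 F [ 1.33 -0.29 -0.03]
```

```bash
python3 -m crank '[{"gripper":1,"x":-0.5,"y":20,"z":-0.5,"spin":0},{"gripper":1,"x":-0.5,"y":55,"z":-0.5,"spin":0},{"gripper":1,"x":-0.5,"y":90,"z":-0.5,"spin":0},{"gripper":1,"x":-0.5,"y":113,"z":-0.5,"spin":0},{"gripper":1,"x":-0.5,"y":122,"z":-0.5,"spin":0},{"gripper":1,"x":-0.5,"y":124,"z":-0.5,"spin":0},{"gripper":1,"x":-0.5,"y":124,"z":-0.5,"spin":0},{"gripper":-1,"x":-0.5,"y":124,"z":-0.5,"spin":0},{"gripper":-1,"x":-0.5,"y":124,"z":-0.5,"spin":0},{"gripper":-1,"x":-0.5,"y":124,"z":-0.5,"spin":0}]' 25
python3 -m crank '[{"gripper":-1,"x":0,"y":0,"z":0,"spin":0},{"gripper":-1,"x":0,"y":0,"z":0,"spin":0}]'
```

```text
time_s: 17.0
position: [440.7, -1.6, 26.9]
ee_rot: [-1.5, 0.547, -0.55]
ft_force: [0.1, -0.1, -0.3]
width: 70.8
time_s: 17.2
position: [440.4, -1.6, 26.4]
ee_rot: [-1.5, 0.548, -0.549]
ft_force: [0.1, -0.1, 4.6]
width: 56.2
```

```bash
python3 -m crank '[{"gripper":-1,"x":0,"y":-10,"z":0,"spin":0},{"gripper":-1,"x":0,"y":-35,"z":0,"spin":0},{"gripper":-1,"x":0,"y":-75,"z":0,"spin":0},{"gripper":-1,"x":0,"y":-110,"z":0,"spin":0},{"gripper":-1,"x":0,"y":-124,"z":0,"spin":0},{"gripper":-1,"x":0,"y":-124,"z":0,"spin":0},{"gripper":-1,"x":0,"y":-124,"z":0,"spin":0}]'
python3 - <<'E'
from h import *
to([642.2,-20.9,150])
E
```

```text
time_s: 17.9
position: [439.6, -1.4, 150.1]
ee_rot: [-1.5, 0.549, -0.548]
ft_force: [-1.1, 0.2, -2.4]
width: 55.6
t 17.9 tcp [439.61  -1.36 150.12] jaw dir [ 0.64  0.76 -0.  ] shift [167.43   0.08 115.72] w 55.558480015287806 F [-1.1   0.21 -2.45]
```

```bash
python3 -m crank '[{"gripper":-1,"x":15,"y":0,"z":11,"spin":0},{"gripper":-1,"x":45,"y":0,"z":31,"spin":0},{"gripper":-1,"x":80,"y":0,"z":55,"spin":0},{"gripper":-1,"x":115,"y":0,"z":80,"spin":0},{"gripper":-1,"x":145,"y":0,"z":100,"spin":0},{"gripper":-1,"x":161,"y":0,"z":111,"spin":0},{"gripper":-1,"x":166,"y":0,"z":115,"spin":0},{"gripper":-1,"x":166,"y":0,"z":115,"spin":0},{"gripper":-1,"x":166,"y":0,"z":115,"spin":0},{"gripper":-1,"x":166,"y":0,"z":115,"spin":0}]'
python3 - <<'E'
from h import *
to([642.2,-20.9,116])
sd=cam("side"); crop(sd,180,130,100,90,7,"k_side.png")
for p,ax in sleeves(sd): print(p,ray(sd,p,60),ray(sd,p,80))
E
```

```text
time_s: 18.9
position: [639.3, -20.3, 149.5]
ee_rot: [-1.501, 0.551, -0.546]
ft_force: [-0.4, -0.6, -1.6]
width: 55.5
t 18.9 tcp [639.29 -20.28 149.47] jaw dir [ 0.64  0.76 -0.  ] shift [ 2.71 33.46  1.45] w 55.48413647187777 F [-0.4  -0.63 -1.64]
```

View pics/k_side.png

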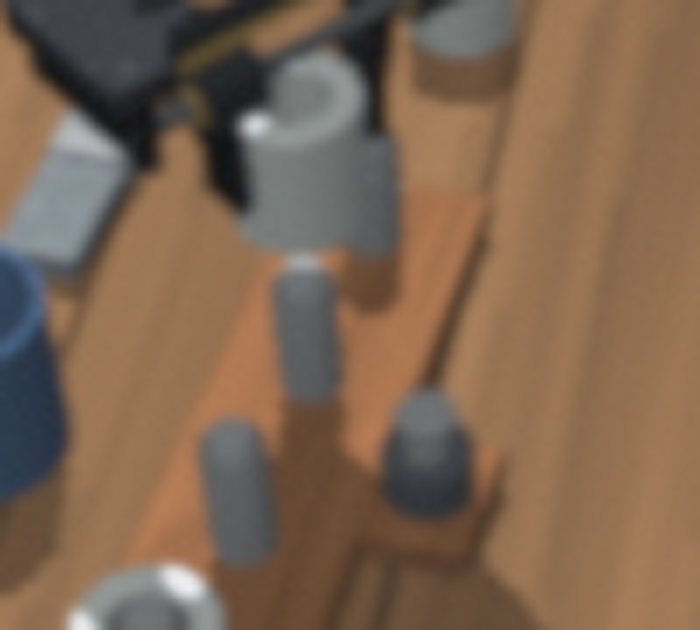

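```bash
python3 -m crank '[{"gripper":-1,"x":1,"y":10,"z":1,"spin":0},{"gripper":-1,"x":1.5,"y":20,"z":1,"spin":0},{"gripper":-1,"x":1.5,"y":28,"z":1,"spin":0},{"gripper":-1,"x":1.5,"y":34,"z":1,"spin":0},{"gripper":-1,"x":1.5,"y":38,"z":1,"spin":0},{"gripper":-1,"x":1.5,"y":42,"z":1,"spin":0},{"gripper":-1,"x":1.5,"y":47,"z":1,"spin":0},{"gripper":-1,"x":1.5,"y":53,"z":1,"spin":0},{"gripper":-1,"x":1.5,"y":53,"z":1,"spin":0},{"gripper":-1,"x":1.5,"y":53,"z":1,"spin":0}]'
python3 - <<'E'
from h import *
to([642.2,-20.9,46])
E
```

```text
time_s: 19.95
position: [642.9, -20.9, 96.9]
ee_rot: [-1.5, 0.549, -0.548]
ft_force: [-0.7, -0.2, -1.1]
width: 55.8
t 19.95 tcp [642.94 -20.87  96.89] jaw dir [ 0.64  0.76 -0.  ] shift [-0.54 50.89 -0.5 ] w 55.755076470093954 F [-0.71 -0.17 -1.12]
```

```bash
python3 -m crank '[{"gripper":-1,"x":0,"y":8,"z":0,"spin":0},{"gripper":-1,"x":0,"y":18,"z":0,"spin":0},{"gripper":-1,"x":0,"y":28,"z":0,"spin":0},{"gripper":-1,"x":0,"y":38,"z":0,"spin":0},{"gripper":-1,"x":0,"y":46,"z":0,"spin":0},{"gripper":-1,"x":0,"y":50,"z":0,"spin":0},{"gripper":-1,"x":0,"y":52,"z":0,"spin":0},{"gripper":-1,"x":0,"y":53,"z":0,"spin":0},{"gripper":-1,"x":0,"y":53,"z":0,"spin":0}]'
```

```text
time_s: 20.85
position: [642.2, -20.8, 46.4]
ee_rot: [-1.501, 0.549, -0.547]
ft_force: [-5.6, 1.1, 11.5]
width: 56.0
```

```bash
python3 -m crank '[{"gripper":0.5,"x":0,"y":0,"z":0,"spin":0},{"gripper":0.9,"x":0,"y":0,"z":0,"spin":0},{"gripper":0.9,"x":0,"y":0,"z":0,"spin":0},{"gripper":0.9,"x":0,"y":0,"z":0,"spin":0},{"gripper":0.9,"x":0,"y":-20,"z":0,"spin":0},{"gripper":0.9,"x":0,"y":-60,"z":0,"spin":0},{"gripper":1,"x":0,"y":-100,"z":0,"spin":0},{"gripper":1,"x":0,"y":-125,"z":0,"spin":0},{"gripper":1,"x":0,"y":-130,"z":0,"spin":0}]'
python3 - <<'E'
from h import *
t=cam("top"); sd=cam("side")
for c in (t,sd):
  for p,ax in sleeves(c): print(p,ray(c,p,60),ray(c,p,80))
to([624.4,-287.1,150])
crop(sd,180,100,120,120,5,"l_side.png")
E
```

```text
time_s: 21.75
position: [645.4, -21.3, 177.8]
ee_rot: [-1.499, 0.542, -0.554]
ft_force: [1.0, 1.3, -0.7]
width: 86.6
[350.83 179.21] [ 581.34 -325.41   60.  ] [ 578.38 -320.18   80.  ]
[177.36 130.62] [745.75 235.13  60.  ] [740.22 231.6   80.  ]
[222.51 170.02] [649.63 -37.76  60.  ] [644.05 -19.09  80.  ]
t 21.85 tcp [643.33 -20.91 174.53] jaw dir [0.64 0.76 0.  ] shift [ 157.15   24.59 -215.68] w 87.07938436880134 F [ 0.43  0.3  -0.87]
```

View pics/l_side.png

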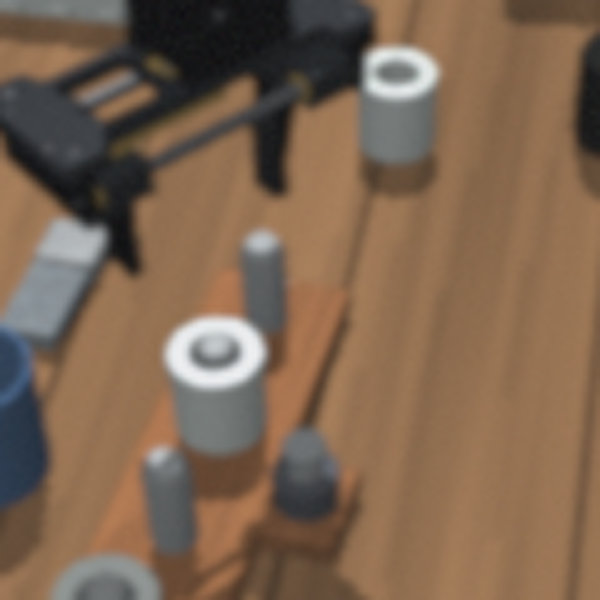

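```bash
python3 -m crank '[{"gripper":1,"x":8,"y":0,"z":-15,"spin":0},{"gripper":1,"x":28,"y":4,"z":-52,"spin":0},{"gripper":1,"x":51,"y":8,"z":-94,"spin":0},{"gripper":1,"x":74,"y":12,"z":-136,"spin":0},{"gripper":1,"x":97,"y":16,"z":-178,"spin":0},{"gripper":1,"x":120,"y":20,"z":-220,"spin":0},{"gripper":1,"x":138,"y":24,"z":-253,"spin":0},{"gripper":1,"x":146,"y":24,"z":-267,"spin":0},{"gripper":1,"x":148,"y":24,"z":-271,"spin":0},{"gripper":1,"x":148,"y":24,"z":-271,"spin":0}]'
python3 - <<'E'
from h import *
t=cam("top"); sd=cam("side")
for c in (t,sd):
  for p,ax in sleeves(c): print(p,ray(c,p,60),ray(c,p,80))
to([582.5,-324,150])
crop(t,300,140,80,80,6,"m_top.png")
crop(sd,220,90,80,60,8,"m_side.png")
E
```

```text
time_s: 22.85
position: [580.6, -323.0, 148.9]
ee_rot: [-1.499, 0.551, -0.547]
ft_force: [0.8, -0.4, 0.7]
width: 86.8
[256.7  160.21] [645.74 -22.88  60.  ] [641.77 -22.38  80.  ]
[200.7  155.07] [663.97 158.48  60.  ] [659.72 156.16  80.  ]
[177.22 130.54] [746.02 235.58  60.  ] [740.49 232.05  80.  ]
[200.41 218.99] [667.78 145.48  60.  ] [661.72 159.2   80.  ]
[222.51 170.02] [649.65 -37.78  60.  ] [644.07 -19.1   80.  ]
[258.81 114.11] [ 584.26 -321.6    60.  ] [ 580.45 -295.25   80.  ]
t 22.95 tcp [ 581.37 -321.49  149.64] jaw dir [0.64 0.77 0.  ] shift [ 2.48 -0.36 -1.2 ] w 87.16952162424059 F [-0.45  0.25  0.06]
```

View pics/m_top.png

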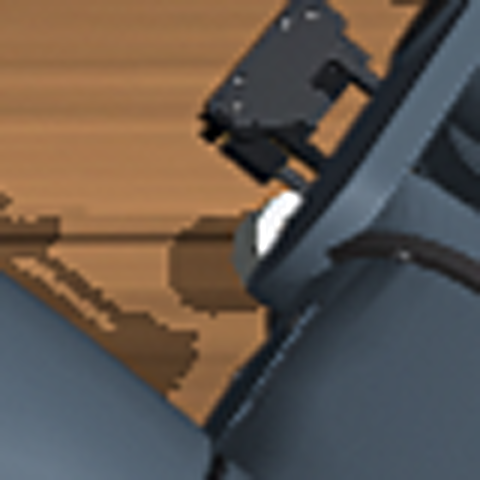

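View pics/m_side.png

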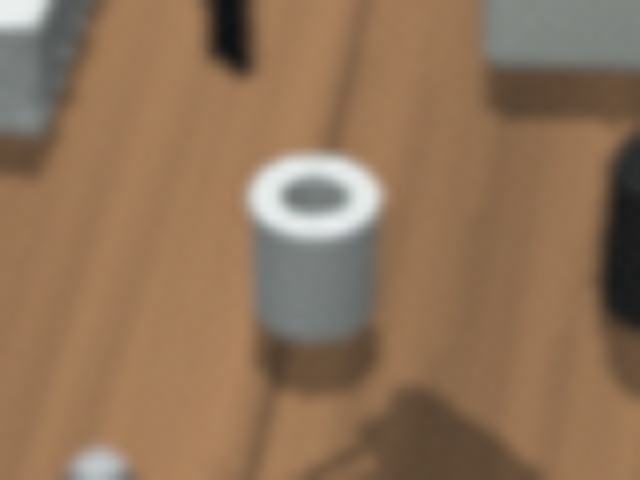

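```bash
python3 -m crank '[{"gripper":1,"x":1,"y":20,"z":-0.5,"spin":0},{"gripper":1,"x":1.5,"y":55,"z":-0.5,"spin":0},{"gripper":1,"x":1.5,"y":90,"z":-0.5,"spin":0},{"gripper":1,"x":1.5,"y":113,"z":-0.5,"spin":0},{"gripper":1,"x":1.5,"y":122,"z":-0.5,"spin":0},{"gripper":1,"x":1.5,"y":124,"z":-0.5,"spin":0},{"gripper":1,"x":1.5,"y":124,"z":-0.5,"spin":0},{"gripper":-1,"x":1.5,"y":124,"z":-0.5,"spin":0},{"gripper":-1,"x":1.5,"y":124,"z":-0.5,"spin":0},{"gripper":-1,"x":1.5,"y":124,"z":-0.5,"spin":0}]' 25
python3 -m crank '[{"gripper":-1,"x":0,"y":0,"z":0,"spin":0},{"gripper":-1,"x":0,"y":0,"z":0,"spin":0},{"gripper":-1,"x":0,"y":0,"z":0,"spin":0}]'
```

```text
time_s: 23.95
position: [582.7, -325.3, 27.2]
ee_rot: [-1.501, 0.547, -0.55]
ft_force: [-0.8, 0.5, 0.7]
width: 70.3
time_s: 24.25
position: [582.2, -324.9, 26.4]
ee_rot: [-1.5, 0.548, -0.549]
ft_force: [0.4, -0.2, 1.3]
width: 54.6
```

```bash
python3 -m crank '[{"gripper":-1,"x":0,"y":-10,"z":0,"spin":0},{"gripper":-1,"x":0,"y":-35,"z":0,"spin":0},{"gripper":-1,"x":0,"y":-75,"z":0,"spin":0},{"gripper":-1,"x":0,"y":-110,"z":0,"spin":0},{"gripper":-1,"x":0,"y":-124,"z":0,"spin":0},{"gripper":-1,"x":0,"y":-124,"z":0,"spin":0},{"gripper":-1,"x":0,"y":-124,"z":0,"spin":0}]'
python3 - <<'E'
from h import *
to([634,-110.5,150])
E
```

```text
time_s: 24.95
position: [581.3, -324.1, 148.8]
ee_rot: [-1.5, 0.55, -0.547]
ft_force: [0.0, 0.3, -1.6]
width: 54.5
t 24.95 tcp [ 581.27 -324.09  148.83] jaw dir [ 0.64  0.76 -0.  ] shift [-97.46  -0.94 197.24] w 54.54501156202842 F [ 0.    0.34 -1.64]
```

```bash
python3 -m crank '[{"gripper":-1,"x":-8,"y":0,"z":16,"spin":0},{"gripper":-1,"x":-25,"y":0,"z":50,"spin":0},{"gripper":-1,"x":-46,"y":0,"z":92,"spin":0},{"gripper":-1,"x":-67,"y":0,"z":134,"spin":0},{"gripper":-1,"x":-84,"y":0,"z":170,"spin":0},{"gripper":-1,"x":-94,"y":0,"z":190,"spin":0},{"gripper":-1,"x":-97,"y":0,"z":197,"spin":0},{"gripper":-1,"x":-97,"y":0,"z":197,"spin":0},{"gripper":-1,"x":-97,"y":0,"z":197,"spin":0},{"gripper":-1,"x":-97,"y":0,"z":197,"spin":0}]'
python3 - <<'E'
from h import *
to([634,-110.5,116])
sd=cam("side"); crop(sd,190,100,100,90,7,"n_side.png")
s=monitor.sense()["position"]
for z in(s[2]-26,s[2]+34): print((proj(sd,[s[0]+1,s[1]+1.3,z])-[190,100])*7)
E
```

```text
time_s: 25.95
position: [634.7, -113.1, 149.6]
ee_rot: [-1.5, 0.55, -0.549]
ft_force: [-0.1, -0.7, -0.5]
width: 55.0
t 25.95 tcp [ 634.67 -113.1   149.64] jaw dir [ 0.65  0.76 -0.  ] shift [-2.18 33.64  1.56] w 55.00228934815472 F [-0.15 -0.71 -0.52]
[287.76 263.87]
[280.33 150.01]
```

View pics/n_side.png

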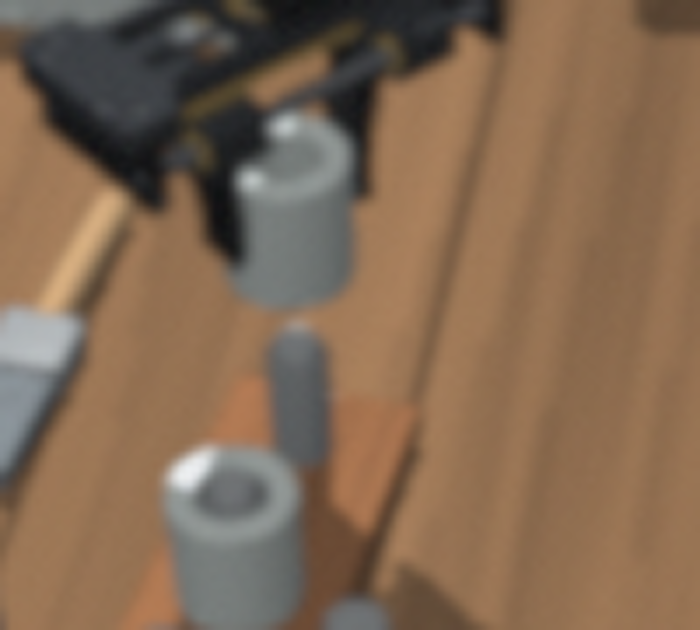

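Run:
```python
from h import *
to([634,-110.5,116])
sd=cam("side")
for s,o,obs in (((639.3,-20.3,149.5),(180,130),(305,98)),((634.7,-113.1,149.6),(190,100),(293,158))):
    q=np.array(obs)/7+o
    print((proj(sd,[s[0],s[1],s[2]+34])-o)*7, ray(sd,q,s[2]+34)-np.array([s[0],s[1],s[2]+34]))
```

```text
t 26.0 tcp [ 634.79 -113.21  149.83] jaw dir [ 0.65  0.76 -0.  ] shift [-2.35 33.83  1.57] w 54.53246290969116 F [-0.43  0.06 -2.53]
[291.86  89.41] [-5.96  3.95  0.  ]
[283.61 148.92] [-4.91  5.09  0.  ]
```

```bash
python3 -m crank '[{"gripper":-1,"x":-1,"y":8,"z":1,"spin":0},{"gripper":-1,"x":-2,"y":16,"z":1,"spin":0},{"gripper":-1,"x":-2,"y":24,"z":1,"spin":0},{"gripper":-1,"x":-2,"y":30,"z":1,"spin":0},{"gripper":-1,"x":-2,"y":34,"z":1,"spin":0},{"gripper":-1,"x":-2,"y":34,"z":1,"spin":0},{"gripper":-1,"x":-2,"y":34,"z":1,"spin":0}]'
python3 - <<'E'
from h import *
to([634,-110.5,46])
E
```

```text
time_s: 26.75
position: [634.3, -109.6, 116.0]
ee_rot: [-1.5, 0.548, -0.548]
ft_force: [0.0, -0.3, -1.5]
width: 54.8
t 26.75 tcp [ 634.35 -109.58  116.01] jaw dir [0.64 0.76 0.  ] shift [ 0.32 70.01 -0.93] w 54.75303687517918 F [ 0.04 -0.31 -1.45]
```

```bash
python3 -m crank '[{"gripper":-1,"x":0,"y":3,"z":-0.5,"spin":0},{"gripper":-1,"x":0,"y":7,"z":-0.5,"spin":0},{"gripper":-1,"x":0,"y":11,"z":-0.5,"spin":0},{"gripper":-1,"x":0,"y":15,"z":-0.5,"spin":0},{"gripper":-1,"x":0,"y":20,"z":-0.5,"spin":0},{"gripper":-1,"x":0,"y":20,"z":-0.5,"spin":0}]'
```

```text
time_s: 27.35
position: [633.2, -109.8, 95.0]
ee_rot: [-1.5, 0.55, -0.547]
ft_force: [0.1, 0.2, -0.9]
width: 54.9
```

```bash
python3 -m crank '[{"gripper":-1,"x":0,"y":8,"z":0,"spin":0},{"gripper":-1,"x":0,"y":18,"z":0,"spin":0},{"gripper":-1,"x":0,"y":28,"z":0,"spin":0},{"gripper":-1,"x":0,"y":38,"z":0,"spin":0},{"gripper":-1,"x":0,"y":45,"z":0,"spin":0},{"gripper":-1,"x":0,"y":49,"z":0,"spin":0},{"gripper":-1,"x":0,"y":51,"z":0,"spin":0},{"gripper":-1,"x":0,"y":51,"z":0,"spin":0}]'
```

```text
time_s: 28.15
position: [633.2, -109.8, 46.3]
ee_rot: [-1.501, 0.549, -0.547]
ft_force: [-4.0, 0.3, 5.2]
width: 54.8
```

```bash
python3 -m crank '[{"gripper":0.5,"x":0,"y":0,"z":0,"spin":0},{"gripper":0.9,"x":0,"y":0,"z":0,"spin":0},{"gripper":0.9,"x":0,"y":0,"z":0,"spin":0},{"gripper":0.9,"x":0,"y":0,"z":0,"spin":0},{"gripper":0.9,"x":0,"y":-20,"z":0,"spin":0},{"gripper":0.9,"x":0,"y":-60,"z":0,"spin":0},{"gripper":1,"x":0,"y":-100,"z":0,"spin":0},{"gripper":1,"x":0,"y":-125,"z":0,"spin":0},{"gripper":1,"x":0,"y":-130,"z":0,"spin":0}]'
python3 - <<'E'
from h import *
t=cam("top"); sd=cam("side")
for c in (t,sd):
  for p,ax in sleeves(c): print(p,ray(c,p,60),ray(c,p,80))
cv2.imwrite("pics/o_top.png",cv2.resize(t["pixels"],(780,585)))
crop(t,330,200,70,90,7,"o_mal.png"); crop(sd,180,90,170,130,4.5,"o_side.png"); crop(sd,280,90,80,60,8,"o_mals.png")
E
```

```text
time_s: 29.05
position: [636.3, -110.7, 178.9]
ee_rot: [-1.5, 0.542, -0.555]
ft_force: [0.3, -0.3, -0.2]
width: 87.0
[200.73 154.97] [664.31 158.39  60.  ] [660.06 156.06  80.  ]
[177.23 130.59] [745.85 235.54  60.  ] [740.32 232.01  80.  ]
[231.95 149.73] [ 639.8  -128.59   60.  ] [ 634.49 -107.46   80.  ]
```

View pics/o_top.png

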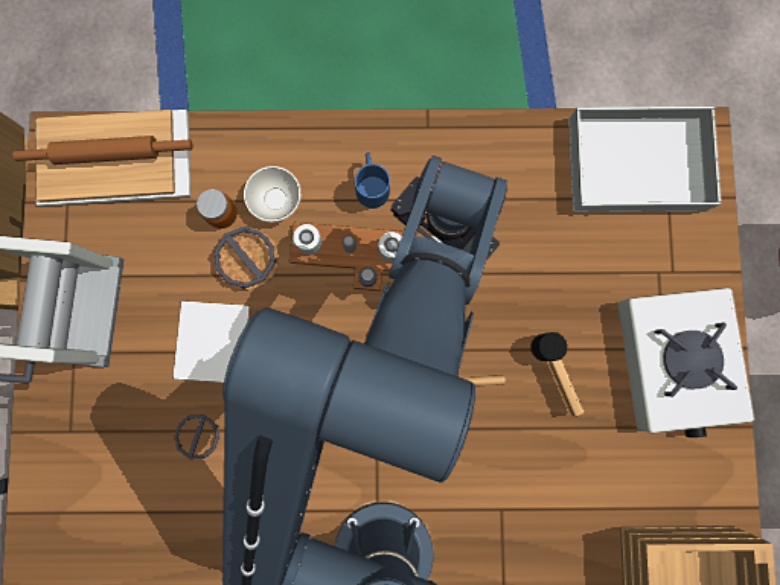

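View pics/o_mal.png

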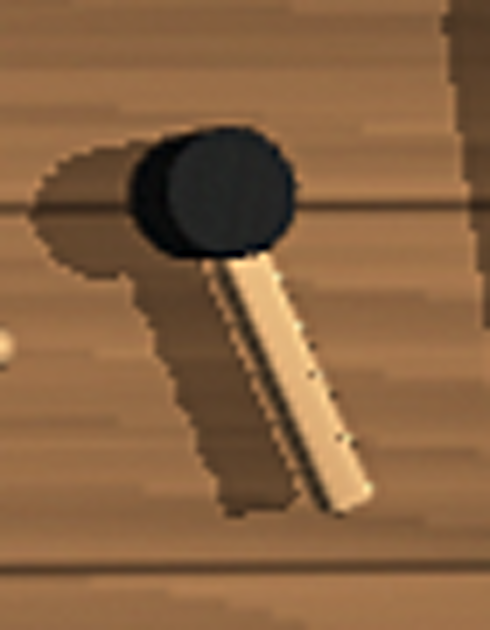

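View pics/o_mals.png

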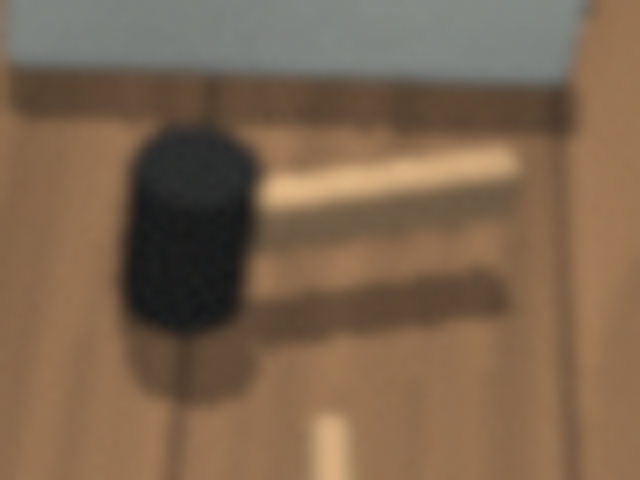

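View pics/o_side.png

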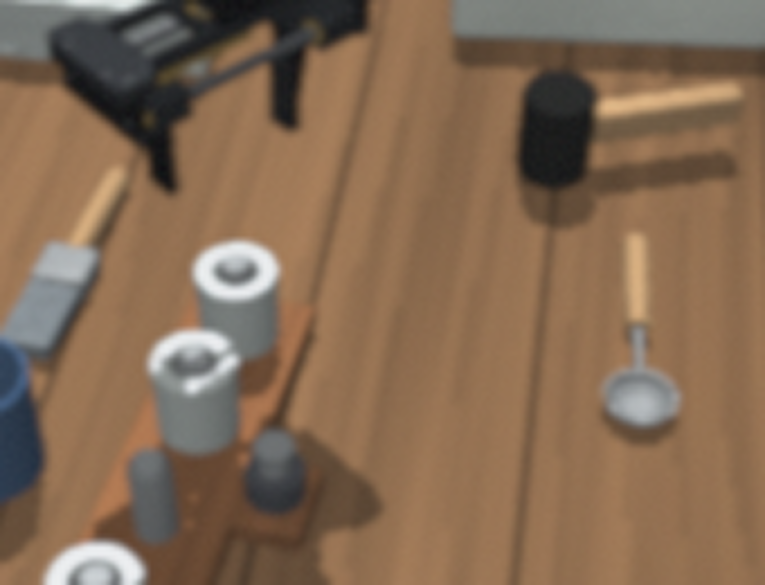

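Run:
```python
from h import *
t=cam("top"); sd=cam("side")
print(ray(t,(363,227.1),75),ray(sd,(304.5,110.6),75))
a=ray(t,(330+248/7,200+262/7),54);b=ray(t,(380,270.7),54);print(a,b,np.degrees(np.arctan2(*(a-b)[[1,0]])))
a=ray(sd,(280+262/8,90+195/8),54);b=ray(sd,(280+515/8,90+162/8),54);print(a,b,np.degrees(np.arctan2(*(a-b)[[1,0]])))
to([426,-349,200]); print(monitor.sense()["qpos"])
```

```text
[ 426.89 -354.18   75.  ] [ 428.99 -346.98   75.  ]
[ 394.65 -366.64   54.  ] [ 290.01 -408.37   54.  ] 21.74346280791632
[ 398.57 -358.82   54.  ] [ 288.54 -401.19   54.  ] 21.062094846173395
t 29.25 tcp [ 632.72 -109.59  173.29] jaw dir [ 0.64  0.76 -0.  ] shift [  -3.67  -26.34 -316.31] w 87.17512337406185 F [-0.04 -0.   -0.55]
[-0.35  0.61  1.43  0.    1.11 -1.22]
```

```bash
python3 -m crank '[{"gripper":1,"x":0,"y":0,"z":-12,"spin":8},{"gripper":1,"x":0,"y":-2,"z":-40,"spin":16},{"gripper":1,"x":0,"y":-7,"z":-75,"spin":24},{"gripper":1,"x":0,"y":-7,"z":-110,"spin":32},{"gripper":1,"x":-1,"y":-7,"z":-145,"spin":40},{"gripper":1,"x":-1,"y":-7,"z":-180,"spin":48},{"gripper":1,"x":-1,"y":-7,"z":-215,"spin":56},{"gripper":1,"x":-1,"y":-7,"z":-250,"spin":64},{"gripper":1,"x":-1,"y":-7,"z":-280,"spin":72},{"gripper":1,"x":-1.5,"y":-7,"z":-305,"spin":80}]'
python3 - <<'E'
from h import *
to([428,-350.5,150])
E
```

```text
time_s: 30.25
position: [434.0, -342.5, 179.9]
ee_rot: [-0.909, 1.594, -1.587]
ft_force: [0.2, -0.2, 0.0]
width: 87.2
t 30.25 tcp [ 433.97 -342.52  179.89] jaw dir [ 0.86 -0.51 -0.  ] shift [ 9.94 29.88 -0.96] w 87.20429515288248 F [ 0.23 -0.17  0.01]
```

```bash
python3 -m crank '[{"gripper":1,"x":5,"y":5,"z":0,"spin":8},{"gripper":1,"x":9,"y":15,"z":-1,"spin":16},{"gripper":1,"x":10,"y":25,"z":-1,"spin":24},{"gripper":1,"x":10,"y":30,"z":-1,"spin":32},{"gripper":1,"x":10,"y":30,"z":-1,"spin":38},{"gripper":1,"x":10,"y":30,"z":-1,"spin":38},{"gripper":1,"x":10,"y":30,"z":-1,"spin":38}]'
python3 - <<'E'
from h import *
to([428,-350.5,31])
t=cam("top"); sd=cam("side")
crop(t,330,190,70,90,7,"p_mal.png");  crop(sd,270,80,90,65,8,"p_mals.png")
E
```

```text
time_s: 30.95
position: [429.6, -349.6, 150.7]
ee_rot: [-0.392, 2.015, -2.009]
ft_force: [0.7, 0.1, -0.1]
width: 86.9
t 30.95 tcp [ 429.58 -349.64  150.7 ] jaw dir [ 0.37 -0.93 -0.  ] shift [  1.68 119.7    0.53] w 86.8674878683833 F [ 0.69  0.05 -0.14]
```

View pics/p_mals.png

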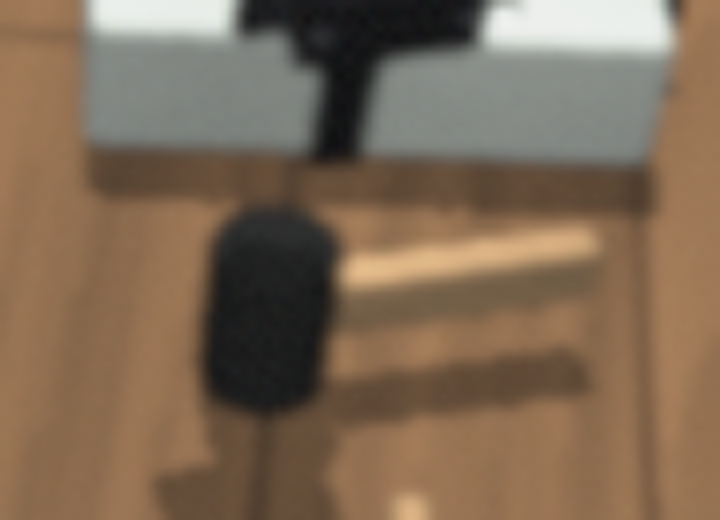

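```bash
python3 -m crank '[{"gripper":1,"x":1,"y":15,"z":0.5,"spin":0},{"gripper":1,"x":1,"y":40,"z":0.5,"spin":0},{"gripper":1,"x":1,"y":65,"z":0.5,"spin":0},{"gripper":1,"x":1,"y":90,"z":0.5,"spin":0},{"gripper":1,"x":1,"y":108,"z":0.5,"spin":0},{"gripper":1,"x":1,"y":116,"z":0.5,"spin":0},{"gripper":1,"x":1,"y":118,"z":0.5,"spin":0},{"gripper":1,"x":1,"y":118,"z":0.5,"spin":0}]' 45
python3 -m crank '[{"gripper":-1,"x":0,"y":0,"z":0,"spin":0},{"gripper":-1,"x":0,"y":0,"z":0,"spin":0},{"gripper":-1,"x":0,"y":0,"z":0,"spin":0},{"gripper":-1,"x":0,"y":0,"z":0,"spin":0},{"gripper":-1,"x":0,"y":0,"z":0,"spin":0}]' 45
```

```text
time_s: 31.85
position: [429.6, -351.4, 34.4]
ee_rot: [-0.388, 2.012, -2.013]
ft_force: [0.4, -0.2, 0.5]
width: 87.1
time_s: 32.35
position: [430.0, -352.0, 34.6]
ee_rot: [-0.387, 2.01, -2.014]
ft_force: [0.9, -0.7, 1.1]
width: 59.2
```

```bash
python3 -m crank '[{"gripper":-1,"x":0,"y":-5,"z":0,"spin":0},{"gripper":-1,"x":0,"y":-20,"z":0,"spin":0},{"gripper":-1,"x":0,"y":-50,"z":0,"spin":0},{"gripper":-1,"x":0,"y":-85,"z":0,"spin":0},{"gripper":-1,"x":0,"y":-115,"z":0,"spin":0},{"gripper":-1,"x":0,"y":-125,"z":0,"spin":0},{"gripper":-1,"x":0,"y":-125,"z":0,"spin":0},{"gripper":-1,"x":0,"y":-125,"z":0,"spin":0}]'
python3 - <<'E'
from h import *
to([579,30.5,155])
t=cam("top"); sd=cam("side")
print([ (p,ray(t,p,80)) for p,a in sleeves(t)],[ (p,ray(sd,p,80)) for p,a in sleeves(sd)])
crop(t,160,130,150,60,5,"q_top.png");  crop(sd,180,40,200,180,4,"q_side.png")
E
```

```text
time_s: 33.15
position: [428.5, -350.0, 157.7]
ee_rot: [-0.39, 2.016, -2.011]
ft_force: [0.6, -0.3, -3.4]
width: 59.3
t 33.15 tcp [ 428.51 -350.02  157.7 ] jaw dir [ 0.37 -0.93 -0.  ] shift [-281.26    3.34 -297.21] w 59.30106280245451 F [ 0.62 -0.26 -3.4 ]
[(array([284.51, 162.98]), array([ 632.16, -110.86,   80.  ])), (array([256.7, 160.2]), array([641.79, -22.37,  80.  ])), (array([200.7 , 155.07]), array([659.73, 156.16,  80.  ])), (array([177.32, 130.59]), array([740.34, 231.73,  80.  ]))] [(array([200.4 , 218.99]), array([661.73, 159.2 ,  80.  ])), (array([222.52, 170.  ]), array([644.05, -19.16,  80.  ])), (array([231.93, 149.74]), array([ 634.53, -107.4 ,   80.  ]))]
```

View pics/q_side.png

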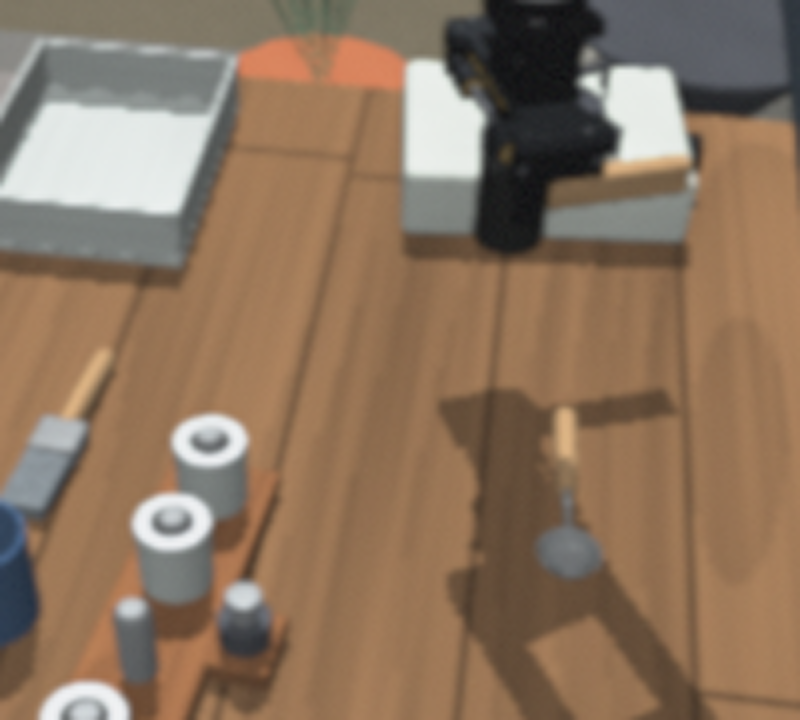

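View pics/q_top.png

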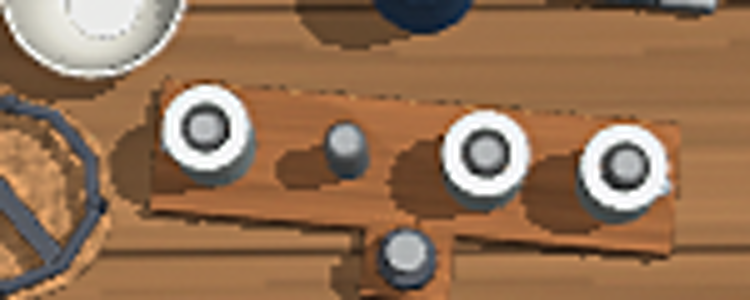

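```bash
python3 -m crank '[{"gripper":-1,"x":-10,"y":0,"z":-11,"spin":0},{"gripper":-1,"x":-36,"y":0,"z":-38,"spin":0},{"gripper":-1,"x":-68,"y":0,"z":-72,"spin":0},{"gripper":-1,"x":-100,"y":0,"z":-106,"spin":0},{"gripper":-1,"x":-132,"y":0,"z":-140,"spin":0},{"gripper":-1,"x":-164,"y":0,"z":-174,"spin":0},{"gripper":-1,"x":-196,"y":0,"z":-208,"spin":0},{"gripper":-1,"x":-228,"y":0,"z":-242,"spin":0},{"gripper":-1,"x":-258,"y":0,"z":-273,"spin":0},{"gripper":-1,"x":-272,"y":0,"z":-289,"spin":0}]'
python3 -m crank '[{"gripper":-1,"x":-8,"y":0,"z":-8,"spin":0},{"gripper":-1,"x":-8,"y":0,"z":-8,"spin":0},{"gripper":-1,"x":-8,"y":0,"z":-8,"spin":0}]'
python3 - <<'E'
from h import *
to([580,30.5,125])
t=cam("top"); sd=cam("side")
crop(sd,180,120,110,110,6,"r_side.png")
E
```

```text
time_s: 34.25
position: [574.4, 23.1, 158.0]
ee_rot: [-0.392, 2.013, -2.009]
ft_force: [0.2, 0.4, -3.5]
width: 59.5
time_s: 34.55
position: [578.0, 28.3, 158.4]
ee_rot: [-0.39, 2.013, -2.014]
ft_force: [0.0, -0.7, -2.8]
width: 59.4
t 34.55 tcp [577.98  28.27 158.45] jaw dir [ 0.37 -0.93 -0.  ] shift [-2.77 33.44 -1.31] w 59.43091593539175 F [ 0.01 -0.65 -2.84]
```

View pics/r_side.png

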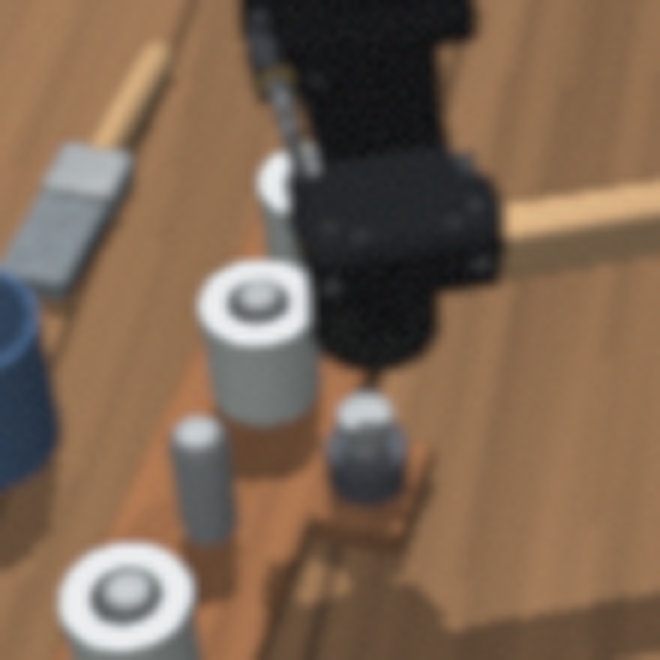

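```bash
python3 -m crank '[{"gripper":-1,"x":-2.5,"y":10,"z":-1,"spin":0},{"gripper":-1,"x":-2.5,"y":25,"z":-1,"spin":0},{"gripper":-1,"x":-2.5,"y":38,"z":-1,"spin":0},{"gripper":-1,"x":-2.5,"y":43,"z":-1,"spin":0},{"gripper":-1,"x":-2.5,"y":43,"z":-1,"spin":0},{"gripper":-1,"x":-2.5,"y":43,"z":-1,"spin":0}]' 60
python3 - <<'E'
from h import *
to([580,30.5,84])
sd=cam("side")
crop(sd,190,130,90,90,7,"s_side.png")
E
```

```text
time_s: 35.25
position: [581.0, 30.4, 116.1]
ee_rot: [-0.388, 2.013, -2.013]
ft_force: [0.0, 0.1, -2.5]
width: 59.3
t 35.25 tcp [580.99  30.42 116.05] jaw dir [ 0.37 -0.93  0.  ] shift [ 0.89 32.05 -0.44] w 59.34007305902596 F [ 0.02  0.05 -2.54]
```

View pics/s_side.png

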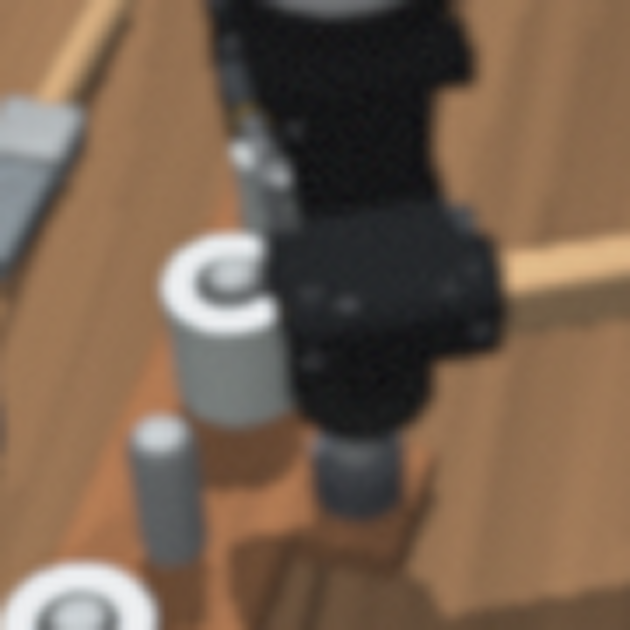

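The head is centred over the pin, with its face about 11 mm above the cap. Next I strike.

```bash
python3 -m crank '[{"gripper":-1,"x":0.5,"y":15,"z":0,"spin":0},{"gripper":-1,"x":0.5,"y":31,"z":0,"spin":0},{"gripper":-1,"x":0.5,"y":33,"z":0,"spin":0},{"gripper":-1,"x":0.5,"y":33,"z":0,"spin":0}]'
python3 - <<'E'
from h import *
to([580,30.5,84])
E
```

```text
time_s: 35.7
position: [582.4, 30.2, 84.6]
ee_rot: [-0.383, 2.009, -2.012]
ft_force: [1.1, -0.4, -0.3]
width: 59.0
t 35.7 tcp [582.38  30.19  84.56] jaw dir [ 0.37 -0.93  0.  ] shift [ 2.09  0.55 -1.18] w 59.04613108316755 F [ 1.09 -0.45 -0.28]
```

```bash
python3 -m crank '[{"gripper":-1,"x":0,"y":2,"z":0,"spin":0},{"gripper":-1,"x":0,"y":3,"z":0,"spin":0},{"gripper":-1,"x":0,"y":3,"z":0,"spin":0}]'
```

```text
time_s: 36.0
position: [582.6, 30.2, 84.4]
ee_rot: [-0.382, 2.008, -2.012]
ft_force: [-3.6, 0.5, 18.0]
width: 59.2
```

```bash
python3 -m crank '[{"gripper":-1,"x":0,"y":-10,"z":0,"spin":0},{"gripper":-1,"x":0,"y":-35,"z":0,"spin":0},{"gripper":-1,"x":0,"y":-65,"z":0,"spin":0},{"gripper":-1,"x":0,"y":-85,"z":0,"spin":0},{"gripper":-1,"x":0,"y":-85,"z":0,"spin":0},{"gripper":-1,"x":0,"y":-85,"z":0,"spin":0}]'
python3 - <<'E'
from h import *
to([446,372,168])
sd=cam("side")
crop(sd,190,120,90,90,7,"u_side.png")
for z in (50,70): print((proj(sd,[582,31.5,z])-[190,120])*7)
im=up(sd); m=(im.min(2)>200)&(im.max(2)-im.min(2)<25); m[:1140]=0; m[:,:880]=0;m[:,1300:]=0
m=cv2.morphologyEx(m.astype(np.uint8),cv2.MORPH_CLOSE,np.ones((9,9)))
cs,_=cv2.findContours(m,cv2.RETR_EXTERNAL,cv2.CHAIN_APPROX_NONE); k=max(cs,key=cv2.contourArea)
ap=cv2.approxPolyDP(cv2.convexHull(k),25,True)[:,0]; q=np.array([ray(sd,dn(p),5) for p in ap]); print(q,q.mean(0))
E
```

```text
time_s: 36.6
position: [579.7, 30.5, 164.8]
ee_rot: [-0.389, 2.013, -2.013]
ft_force: [0.3, -0.1, -4.7]
width: 59.2
t 36.6 tcp [579.66  30.53 164.8 ] jaw dir [ 0.37 -0.93 -0.  ] shift [  -3.02   -3.08 -366.69] w 59.15015895516572 F [ 0.28 -0.14 -4.7 ]
[355.55 508.4 ]
[354.1 475.9]
[[531.95 398.12   5.  ]
 [425.69 446.66   5.  ]
 [533.51 439.02   5.  ]] [497.05 427.93   5.  ]
```

View pics/u_side.png

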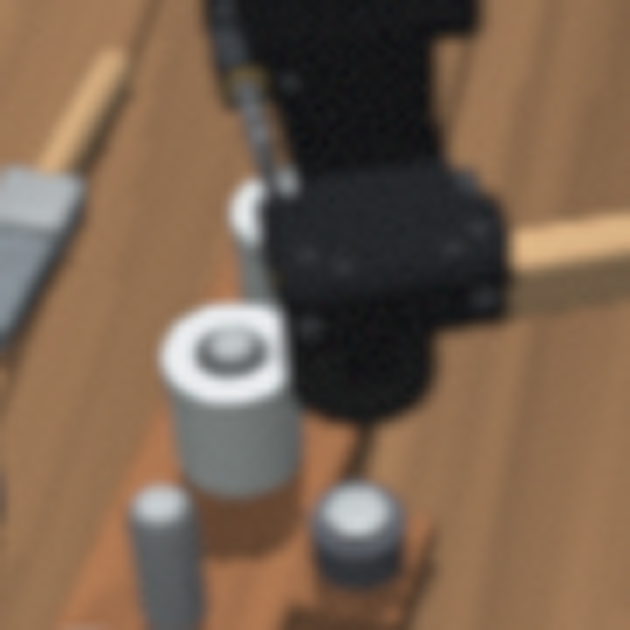

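The cap is at crop (357,508), which matches the projection for z=50, so the pin is fully down. Now I take the mallet to the mat.

```bash
python3 -m crank '[{"gripper":-1,"x":0,"y":0,"z":-12,"spin":0},{"gripper":-1,"x":0,"y":0,"z":-45,"spin":0},{"gripper":-1,"x":-1,"y":0,"z":-87,"spin":0},{"gripper":-1,"x":-1,"y":0,"z":-129,"spin":0},{"gripper":-1,"x":-2,"y":0,"z":-171,"spin":0},{"gripper":-1,"x":-2,"y":0,"z":-213,"spin":0},{"gripper":-1,"x":-2,"y":0,"z":-255,"spin":0},{"gripper":-1,"x":-3,"y":0,"z":-297,"spin":0},{"gripper":-1,"x":-3,"y":0,"z":-335,"spin":0},{"gripper":-1,"x":-3,"y":0,"z":-357,"spin":0}]'
python3 -m crank '[{"gripper":-1,"x":0,"y":20,"z":-9,"spin":0},{"gripper":-1,"x":0,"y":45,"z":-9,"spin":0},{"gripper":-1,"x":0,"y":70,"z":-9,"spin":0},{"gripper":-1,"x":0,"y":80,"z":-9,"spin":0},{"gripper":-1,"x":0,"y":80,"z":-9,"spin":0},{"gripper":-1,"x":0,"y":80,"z":-9,"spin":0}]'
python3 - <<'E'
from h import *
to([446,372,39.6])
t=cam("top");sd=cam("side")
crop(t,90,170,110,130,4.5,"v_top.png"); crop(sd,210,240,180,140,4,"v_side.png")
E
```

```text
time_s: 37.65
position: [446.9, 365.6, 163.5]
ee_rot: [-0.395, 2.013, -2.012]
ft_force: [0.2, 0.2, -3.5]
width: 59.1
time_s: 38.25
position: [446.9, 371.5, 85.1]
ee_rot: [-0.388, 2.013, -2.013]
ft_force: [0.1, -0.5, -3.0]
width: 59.0
t 38.25 tcp [446.92 371.47  85.09] jaw dir [ 0.37 -0.93 -0.  ] shift [ 0.66 45.49 -0.83] w 59.004241810627185 F [ 0.06 -0.49 -3.02]
```

View pics/v_side.png

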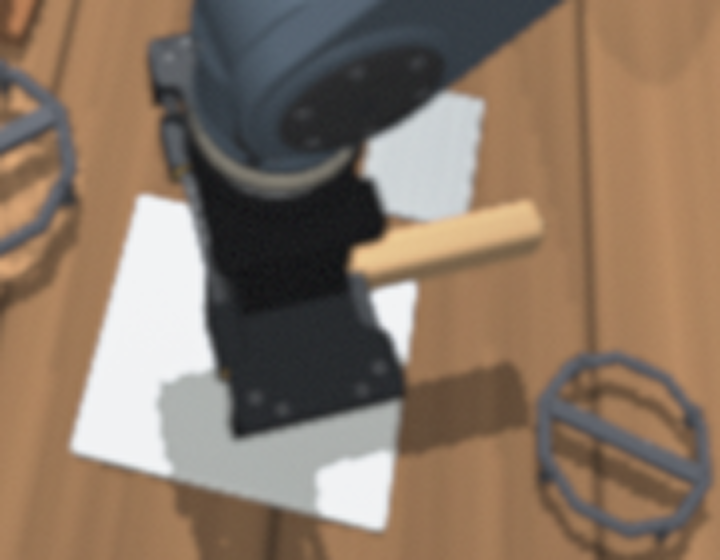

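View pics/v_top.png

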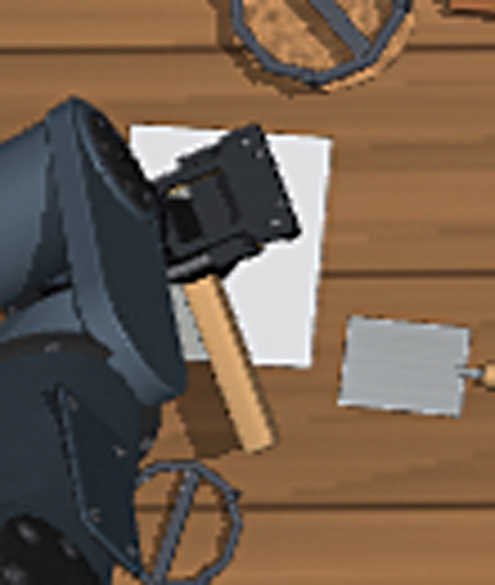

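```bash
python3 -m crank '[{"gripper":-1,"x":0,"y":10,"z":0,"spin":0},{"gripper":-1,"x":0,"y":24,"z":0,"spin":0},{"gripper":-1,"x":0,"y":35,"z":0,"spin":0},{"gripper":-1,"x":0,"y":41,"z":0,"spin":0},{"gripper":-1,"x":0,"y":44,"z":0,"spin":0},{"gripper":-1,"x":0,"y":45.5,"z":0,"spin":0},{"gripper":-1,"x":0,"y":46.5,"z":0,"spin":0},{"gripper":-1,"x":0,"y":46.5,"z":0,"spin":0},{"gripper":-1,"x":0,"y":46.5,"z":0,"spin":0}]'
```

```text
time_s: 39.25
position: [446.2, 370.9, 39.6]
ee_rot: [-0.39, 2.013, -2.014]
ft_force: [-2.2, -2.8, 5.8]
width: 59.4
```

```bash
python3 -m crank '[{"gripper":0.5,"x":0,"y":0,"z":0,"spin":0},{"gripper":1,"x":0,"y":0,"z":0,"spin":0},{"gripper":1,"x":0,"y":0,"z":0,"spin":0},{"gripper":1,"x":0,"y":0,"z":0,"spin":0},{"gripper":1,"x":0,"y":0,"z":0,"spin":0},{"gripper":1,"x":0,"y":-15,"z":0,"spin":0},{"gripper":1,"x":0,"y":-45,"z":0,"spin":0},{"gripper":1,"x":0,"y":-85,"z":0,"spin":0},{"gripper":1,"x":0,"y":-130,"z":0,"spin":0},{"gripper":1,"x":0,"y":-170,"z":0,"spin":0}]'
python3 - <<'E'
from h import *
to([400,0,250])
E
```

```text
time_s: 40.25
position: [447.0, 371.4, 211.7]
ee_rot: [-0.386, 2.013, -2.011]
ft_force: [0.7, 0.7, -0.5]
width: 87.0
t 40.25 tcp [446.98 371.36 211.68] jaw dir [ 0.37 -0.93 -0.  ] shift [181.73 -38.75 327.2 ] w 86.9699831429003 F [ 0.75  0.73 -0.47]
```

```bash
python3 -m crank '[{"gripper":1,"x":4,"y":-10,"z":12,"spin":0},{"gripper":1,"x":17,"y":-25,"z":46,"spin":0},{"gripper":1,"x":32,"y":-40,"z":86,"spin":0},{"gripper":1,"x":47,"y":-40,"z":126,"spin":0},{"gripper":1,"x":62,"y":-40,"z":166,"spin":0},{"gripper":1,"x":77,"y":-40,"z":206,"spin":0},{"gripper":1,"x":92,"y":-40,"z":246,"spin":0},{"gripper":1,"x":107,"y":-40,"z":286,"spin":0},{"gripper":1,"x":120,"y":-40,"z":325,"spin":0},{"gripper":1,"x":130,"y":-40,"z":350,"spin":0}]'
python3 -m crank '[{"gripper":1,"x":60,"y":0,"z":160,"spin":0},{"gripper":1,"x":60,"y":0,"z":160,"spin":0},{"gripper":1,"x":60,"y":0,"z":160,"spin":0},{"gripper":1,"x":60,"y":0,"z":160,"spin":0},{"gripper":1,"x":60,"y":0,"z":160,"spin":0},{"gripper":1,"x":60,"y":0,"z":160,"spin":0}]'
python3 - <<'E'
from h import *
t=cam("top");sd=cam("side")
cv2.imwrite("pics/w_top.png",cv2.resize(t["pixels"],(780,585),interpolation=cv2.INTER_CUBIC));cv2.imwrite("pics/w_side.png",cv2.resize(sd["pixels"],(780,585),interpolation=cv2.INTER_CUBIC))
for c in (t,sd):
  for p,ax in sleeves(c): print(p,ray(c,p,80))
crop(t,100,130,80,125,4.5,"w_tc.png")
E
```

```text
time_s: 41.25
position: [455.8, -4.7, 248.6]
ee_rot: [-0.387, 2.014, -2.015]
ft_force: [-0.8, -0.1, 0.0]
width: 86.8
time_s: 41.85
position: [459.2, -172.6, 248.2]
ee_rot: [-0.388, 2.016, -2.012]
ft_force: [-0.4, -0.6, -0.1]
width: 87.0
[284.52 163.  ] [ 632.09 -110.89   80.  ]
[256.67 160.2 ] [641.8  -22.28  80.  ]
[200.65 155.07] [659.74 156.31  80.  ]
[177.62 130.71] [739.92 230.77  80.  ]
[200.41 218.98] [661.73 159.16  80.  ]
[222.52 169.97] [644.09 -19.29  80.  ]
[231.94 149.71] [ 634.53 -107.52   80.  ]
```

View pics/w_top.png

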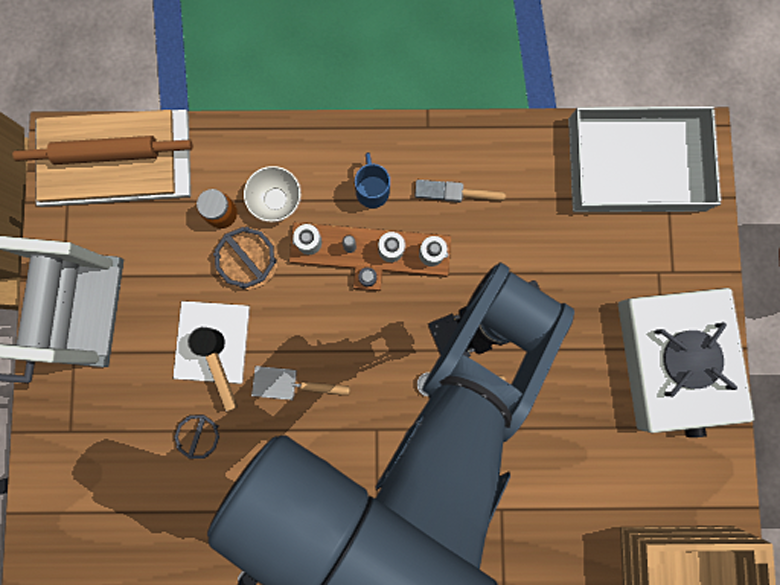

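View pics/w_side.png

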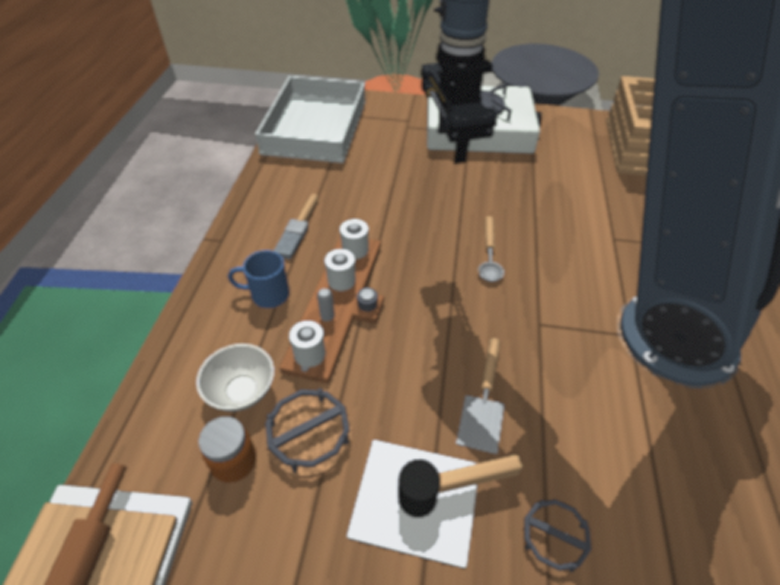

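View pics/w_tc.png

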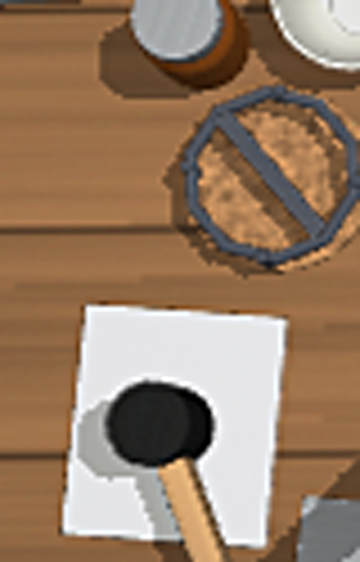

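Run:
```python
from h import *
t=cam("top");sd=cam("side")
for n,c,box in(("top",t,(135,143,186,196)),("side",sd,(172,252,232,310))):
    im=up(c); x0,y0,x1,y1=[4*v for v in box]
    s=im[y0:y1,x0:x1]; m=(s.max(2)<115)&((s.max(2)-s.min(2))<25)&(s[...,0]+5>=s[...,2])
    l=max(comps(m,1000,10**6),key=lambda r:r[0][4]); 
    cs,_=cv2.findContours(l[2].astype(np.uint8),cv2.RETR_EXTERNAL,cv2.CHAIN_APPROX_NONE)
    e=cv2.fitEllipse(cv2.convexHull(max(cs,key=cv2.contourArea))); p=dn(np.array(e[0])+[x0,y0]); print(n,p,np.array(e[1])/4,ray(c,p,35))
# cork edges: brown-orange pixels outline via visible lower/right rim
crop(t,135,140,60,60,9,"x_top.png")
def circ(c,X,r,z,img,k,o,col):
    pts=np.array([(proj(c,[X[0]+r*np.cos(a),X[1]+r*np.sin(a),z])-o)*k for a in np.linspace(0,2*np.pi,60)]); cv2.polylines(img,[pts.astype(np.int32)],True,col,1)
im=cv2.imread("pics/x_top.png"); circ(t,(625.5,294.5),69,5,im,9,(135,140),(0,255,0)); cv2.imwrite("pics/x_top2.png",im)
```

```text
top [160.11 168.61] [38.88 40.06] [624.94 294.73  35.  ]
side [201.02 280.82] [49.83 55.48] [627.21 302.69  35.  ]
```

View pics/x_top2.png

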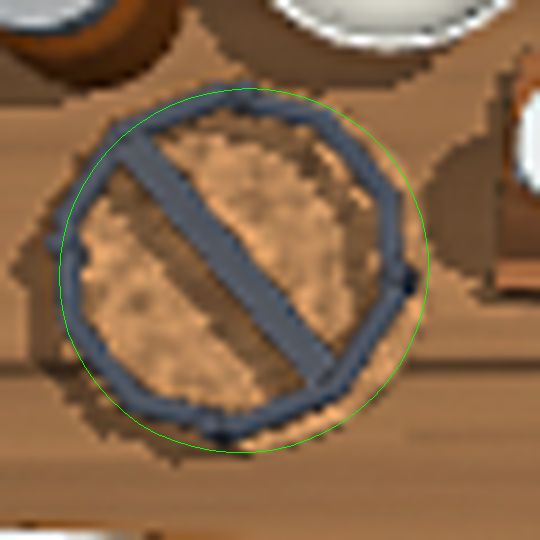

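```bash
python3 -c "
from rig import sign_off
print(sign_off())"
```

```text
the job is handed in; nothing more can be done
None
```

I finished the job and handed it in at about 42 s of the 192 s limit.

- **Pot stand:** I moved the larger pot stand from the mat to the cork pad. The top camera puts it within about 1 mm of the pad's centre. The side camera reads about 4 mm off in y, but its reading of the stand was already off in that direction before I moved it, because the legs skew it.
- **Sleeves:** Three sleeves were present, and all three are on shafts, one each. Every lowering stopped with the TCP at about 46.3 mm, as expected for a sleeve on the deck. The rims read consistently at 80 mm in the pictures. The shaft second from the left end (+y) is empty. The third sleeve was knocked aside during the run, so I located it again before picking it up.
- **Lock pin:** I drove the pin down with the mallet, holding it by the head. It reached a firm stop at about 20 N, and the cap afterwards matched 50 mm above the bench.
- **Mallet:** It stands on its head near the middle of the mat, with the whole head on it. The gripper has let go and moved well clear.
- **Other things:** The bowl, mug, jar, spatula, brush and spoon look unmoved, but I judged this by eye only. The arm hid most of the spoon from the top camera in the last picture.

The two cameras disagreed by 2–3 mm on most positions, and by up to 7 mm on the mallet, so I worked from their average. I saw no failed check.

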